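# Load the optics inspection bench

## Robot

A 7-joint arm with a two-finger parallel gripper is mounted at the origin on a cart in front of the work surface, level with it; the furniture and walls round the work are solid. World frame = base frame: x ahead of the robot, y to its left, z up, the work surface at z = 0. Lengths are in m, angles in rad, forces in N, time in s.
With the tool pointing down it reaches from about 0.425 to 0.925 m from the base axis. Payload 6.8 kg.
Tool frame: the origin (TCP) lies at the very end of the fingers, on their centre line; the grasp point (between the pads) lies 19 mm behind it; x points along the fingers, y is the direction in which the jaws open and shut, and the axes are right-handed (so a half turn about x gives the same grasp; the last joint's range is limited). The gripper opens to 85 mm and grips with 20 to 120 N. Pads are 22 mm wide; open, the fingers measure 114 mm over their backs; the gripper's body (76 mm by 85 mm) begins 54 mm behind the grasp point. The pads swing forward as they close: fully open they stand 13 mm farther back than shut.
Start: joints at [1.124, 0.477, 0.022, 1.555, -0.011, 1.109, -0.083], TCP at [0.224, -0.637, 0.231] pointing down, gripper open.
Joint ranges: [-2.96, 2.96], [-0.34, 2.1], [-1.41, 1.46], [0.24, 2.44], [-1.37, 4.51], [0.17, 1.92], [-2.96, 2.96]. Speed limits (rad/s): [2.39, 2.39, 3.14, 3.14, 3.14, 3.14, 3.14].

## Interface

Orientations are given as a rotation vector (axis times angle).
In Python, from bench import get_obs, grab_frame, camera_info, hand_in gives the robot as it stands.
- The arm moves only by the tool apply_moves, never from a script. Its argument "series" is text: rows parted by semicolons, each of 7 numbers parted by spaces: the turn, a rotation vector about the tool's x, y, z in rad, then the shift along the tool's x, y, z in m, then the opening, from 0 (shut) to 1 (fully open). In form: wx wy wz tx ty tz hand; .... A call has 1 to 12 rows; each row is the pose to reach, as a shift and turn from the pose commanded when the call began, along the tool's axes at that moment; what a row does not reach only later rows make up. A row lasts 1/8 s, in which the tool goes at most 62.5 mm and 10.7 degrees, less where a joint would pass 70% of its speed; a pose out of reach is approached as far as the arm can. A call with a gripper value outside its range is refused whole. The fingers move at their own pace and stop on an object; "force" is the grip in N (left out, the last holds). Time passes only in rows, so rows that repeat a pose let the fingers close. It gives the time, the measured TCP pose, the force and the opening at its end, in the units of the state.
- get_obs(): the state, without advancing time (a new reading comes with each control period).
- grab_frame(name): name is "side" or "top"; returns the picture (480x640x3 uint8, blue, green, red); there is no depth.
- camera_info(name): a dict with "fov_y" (degrees; the focal length in pixels is half the picture's height over the tangent of half this angle, whatever the lens; pixels are square), "cx", "cy" (the principal point, pixels), "rvec" (rotation vector, rad) and "tvec" (3), from world to camera coordinates, as OpenCV has them. Camera axes: x right, y down, z forward; pixel columns grow to the right and rows downward; lengths in m; the calibration is good to about 2 mm. A picture is of the moment at which its call begins. camera_info takes no time and is no camera call.
- hand_in(): hands the job in, once; it reports no verdict.
The state is a dict: "clock": time; "joints": joint angles; "qvel": joint speeds; "tau": joint torques, N m; "tcp_pos": TCP position; "orientation": TCP orientation; "contact_force": force on the tool from outside, world axes, zero at the start; "moment": the same for the moment, N m; "grip_width": finger opening in m.
Only numpy, scipy, OpenCV 4.12 (cv2) and the standard library are available. Lean on these libraries where they do the work, as an engineer would, in place of code of your own. Each camera call takes 0.05 s, during which the arm holds its last target.

## Task

Switch the bench lamp off at its toggle, clear the grey dust covers off the mounts and stand them in the steel tray, and seat each optic that is there in its own three-point mount, nose to the back: round lens in the left mount, prism in the middle one, rectangular window in the right one, each bearing on all three feet so that it cannot rock. Then ease the carriage fully home against its stop, without a jolt, and only then switch the lamp on again.

Things in the scene. Friction and masses are not known exactly. Their poses are not given: they have to be found in the camera images.
- lens_grip (a point): Lens: upright round black cell of 50 mm diameter with a round glass, 16 mm thick. Hold point: mid-thickness, 58 mm above the undersides of its feet, 11 mm below its top, 39 mm above its base plate. x points to its nose (back), y to its left, z up; hold it front to back (along x). 140 to 280 g, 69 mm high overall. Two or all three of the optics are present.
- prism_grip (a point): Prism: three-sided glass column under a black clamp block 40 mm wide, 18 mm high, 16 mm thick. Hold point: mid-thickness, 58 mm above the undersides of its feet, 11 mm below its top, 39 mm above its base plate. x points to its nose (back), y to its left, z up; hold it front to back (along x). 140 to 280 g, 69 mm high overall. Two or all three of the optics are present.
- window_grip (a point): Window: upright rectangular black frame 62 mm wide, 50 mm high, with a rectangular glass, 16 mm thick. Hold point: mid-thickness, 58 mm above the undersides of its feet, 11 mm below its top, 39 mm above its base plate. x points to its nose (back), y to its left, z up; hold it front to back (along x). 140 to 280 g, 69 mm high overall. Two or all three of the optics are present.
- lens_nose (a point): Middle of the back edge of the lens's base plate, 38 mm behind the hold point, 15 mm above the feet's undersides. Plate 76 mm wide at the front, with a 26 mm wide nose to the back. Under it three ball feet (5 mm radius): two at the front, 17 mm before the hold point and 30 mm to either side, one under the nose, 29 mm behind it.
- prism_nose (a point): Middle of the back edge of the prism's base plate, 38 mm behind the hold point, 15 mm above the feet's undersides. Plate 76 mm wide at the front, with a 26 mm wide nose to the back. Under it three ball feet (5 mm radius): two at the front, 17 mm before the hold point and 30 mm to either side, one under the nose, 29 mm behind it.
- window_nose (a point): Middle of the back edge of the window's base plate, 38 mm behind the hold point, 15 mm above the feet's undersides. Plate 76 mm wide at the front, with a 26 mm wide nose to the back. Under it three ball feet (5 mm radius): two at the front, 17 mm before the hold point and 30 mm to either side, one under the nose, 29 mm behind it.
- cover_1_grip (a point): Dust cover in the left mount at the start (one or two of three are present): grey plastic plate 62 x 76 mm on the same three ball feet, with an upright grip bar 16 mm thick (x), 44 mm wide (y); 52 mm high, 140 g. Hold point in the bar: 43 mm above the feet's undersides, 24 mm above the plate, 9 mm below the bar's top. x back, y left, z up.
- cover_2_grip (a point): Dust cover in the middle mount at the start (one or two of three are present): grey plastic plate 62 x 76 mm on the same three ball feet, with an upright grip bar 16 mm thick (x), 44 mm wide (y); 52 mm high, 140 g. Hold point in the bar: 43 mm above the feet's undersides, 24 mm above the plate, 9 mm below the bar's top. x back, y left, z up.
- cover_3_grip (a point): Dust cover in the right mount at the start (one or two of three are present): grey plastic plate 62 x 76 mm on the same three ball feet, with an upright grip bar 16 mm thick (x), 44 mm wide (y); 52 mm high, 140 g. Hold point in the bar: 43 mm above the feet's undersides, 24 mm above the plate, 9 mm below the bar's top. x back, y left, z up.
- mount_left (a point): Left (+y) three-point mount on the carriage: three V-grooves for ball feet, 16 mm wide at the mouth, flanks 60 degrees from level, drawing feet in from 3 mm off. Point at the level of a seated optic's feet undersides, its hold point 58 mm (a cover's 43 mm) right above; groove mouths 9 mm above it. x to the back (nose side), z up. Moves with the carriage.
- mount_middle (a point): Middle three-point mount on the carriage: three V-grooves for ball feet, 16 mm wide at the mouth, flanks 60 degrees from level, drawing feet in from 3 mm off. Point at the level of a seated optic's feet undersides, its hold point 58 mm (a cover's 43 mm) right above; groove mouths 9 mm above it. x to the back (nose side), z up. Moves with the carriage.
- mount_right (a point): Right (-y) three-point mount on the carriage: three V-grooves for ball feet, 16 mm wide at the mouth, flanks 60 degrees from level, drawing feet in from 3 mm off. Point at the level of a seated optic's feet undersides, its hold point 58 mm (a cover's 43 mm) right above; groove mouths 9 mm above it. x to the back (nose side), z up. Moves with the carriage.
- carriage_handle (a point): Push handle of the carriage: upright black round post, 16 mm diameter, in front of the middle mount (72 mm). This point is on its axis, 18 mm below its top and 33 mm above the arm it stands on. x is the way the carriage slides.
- carriage (a joint): How far the carriage has slid to the back, in m: 0 at the start (drawn out), 0.060 at the stop (home). About 2.5 N of friction; it stays where it is left. Mounts are 94 mm apart. A light panel, 95 mm high, stands at the back of the bench, 116 mm behind the mount points with the carriage drawn out, 56 mm when home.
- tray_in (a point): Steel tray for the covers, open, 190 x 115 mm outside (x, y), 22 mm high, walls 4 mm: centre of its inner floor, about 4 mm above the worktop. It does not move. Two covers fit one behind the other along its x, 90 mm apart.
- toggle (a joint): Bat toggle of the lamp supply (grey box 90 x 130 x 58 mm): angle in rad, +0.45 leans to the box's left (+y) = lamp on, -0.45 leans to its right (-y) = lamp off. It holds to either side and falls over by itself once past upright (0); about 1.2 N at the tip.
- toggle_tip (a point): Centre of the 16 mm ball at the end of the bat, 40 mm from its pivot.
- toggle_pivot (a point): Pivot of the bat, 2 mm above the supply's top face; y is the way the bat swings (to its left), z up.

How it is judged:
On the way, in this order (a step that is already met when the one before it is completed fails the run):
1. the lamp is switched off (value of joint toggle below -0.3 rad), for 0.2 s.
2. the covers stand in the tray and every optic sits on its three points in its own mount, the lamp still off (x of cover_1_grip in the frame of tray_in between -0.085 and 0.085 m and y of cover_1_grip in the frame of tray_in between -0.05 and 0.05 m and z of cover_1_grip in the frame of tray_in between 0.035 and 0.052 m and angle between each of cover_1_grip, cover_2_grip, cover_3_grip's own z axis and vertical below 0.2 rad and x of cover_2_grip in the frame of tray_in between -0.085 and 0.085 m and y of cover_2_grip in the frame of tray_in between -0.05 and 0.05 m and z of cover_2_grip in the frame of tray_in between 0.035 and 0.052 m and x of cover_3_grip in the frame of tray_in between -0.085 and 0.085 m and y of cover_3_grip in the frame of tray_in between -0.05 and 0.05 m and z of cover_3_grip in the frame of tray_in between 0.035 and 0.052 m and horizontal distance between lens_grip and mount_left below 0.004 m and z of lens_grip in the frame of mount_left between 0.0545 and 0.0605 m and angle between each of lens_grip, prism_grip, window_grip's own z axis and vertical below 0.035 rad and angle between the x axis of lens_grip and the x axis of mount_left, either way round below 0.08 rad and x of lens_nose in the frame of mount_left above 0 m and horizontal distance between prism_grip and mount_middle below 0.004 m and z of prism_grip in the frame of mount_middle between 0.0545 and 0.0605 m and angle between the x axis of prism_grip and the x axis of mount_middle, either way round below 0.08 rad and x of prism_nose in the frame of mount_middle above 0 m and horizontal distance between window_grip and mount_right below 0.004 m and z of window_grip in the frame of mount_right between 0.0545 and 0.0605 m and angle between the x axis of window_grip and the x axis of mount_right, either way round below 0.08 rad and x of window_nose in the frame of mount_right above 0 m and value of joint toggle below -0.3 rad), for 0.2 s.
3. the carriage is home against its stop, the lamp still off (value of joint carriage above 0.057 m and value of joint toggle below -0.3 rad), for 0.2 s.
4. the lamp is switched on (value of joint carriage above 0.057 m and value of joint toggle above 0.3 rad), for 0.2 s.
At the end, for the whole second after the job is handed in: Every cover stands level in the tray; every optic sits in its own mount within 4 mm, down on all three feet (within 3.5 mm in height, tilt under 0.035 rad, turned less than 0.08 rad, nose to the back), at rest; carriage within 3 mm of its stop; toggle over on the on side (beyond 0.3 rad) (all of step 4 and x of cover_1_grip in the frame of tray_in between -0.085 and 0.085 m and y of cover_1_grip in the frame of tray_in between -0.05 and 0.05 m and z of cover_1_grip in the frame of tray_in between 0.035 and 0.052 m and angle between each of cover_1_grip, cover_2_grip, cover_3_grip's own z axis and vertical below 0.2 rad and x of cover_2_grip in the frame of tray_in between -0.085 and 0.085 m and y of cover_2_grip in the frame of tray_in between -0.05 and 0.05 m and z of cover_2_grip in the frame of tray_in between 0.035 and 0.052 m and x of cover_3_grip in the frame of tray_in between -0.085 and 0.085 m and y of cover_3_grip in the frame of tray_in between -0.05 and 0.05 m and z of cover_3_grip in the frame of tray_in between 0.035 and 0.052 m and horizontal distance between lens_grip and mount_left below 0.004 m and z of lens_grip in the frame of mount_left between 0.0545 and 0.0605 m and angle between each of lens_grip, prism_grip, window_grip's own z axis and vertical below 0.035 rad and angle between the x axis of lens_grip and the x axis of mount_left, either way round below 0.08 rad and x of lens_nose in the frame of mount_left above 0 m and horizontal distance between prism_grip and mount_middle below 0.004 m and z of prism_grip in the frame of mount_middle between 0.0545 and 0.0605 m and angle between the x axis of prism_grip and the x axis of mount_middle, either way round below 0.08 rad and x of prism_nose in the frame of mount_middle above 0 m and horizontal distance between window_grip and mount_right below 0.004 m and z of window_grip in the frame of mount_right between 0.0545 and 0.0605 m and angle between the x axis of window_grip and the x axis of mount_right, either way round below 0.08 rad and x of window_nose in the frame of mount_right above 0 m and linear speed of each of lens, prism, window below 0.02 m/s); the robot touches nothing.
It fails at once if the carriage is jolted (faster than 0.3 m/s) (velocity of joint carriage above 0.3 m/s).
Of lens, window, prism only 2 to 3 are there at a start; the rules pass over those that are not, and their reading is None.
Of cover_1, cover_2, cover_3 only 1 to 2 are there at a start; the rules pass over those that are not, and their reading is None.
At some moment in a run one of lens, window, prism may be knocked a few centimetres aside while the robot is not near it.
It also fails if it takes over 210 s, if anything falls off the work surface, if the arm or the gripper's body presses on something with over 40 N, if the wrist force passes 120 N, or if a joint passes its speed limit or range.

## Working session

There is one attempt and no reset: what is moved stays moved. The work goes in short steps, Python scripts to look and compute and a tool call to move; the robot and the scene stay as the last step left them, time stands still between calls to the robot, and variables do not carry over. Pictures are saved under pics/ and viewed, and the job is handed in when it is done.

Besides the shell and the picture viewer there is one more tool, called after "Call:" as name(argument=value, ...) on one line, values as JSON. apply_moves: Moves the arm, as the interface text tells. Its arguments: {"type":"object","properties":{"series":{"type":"string"},"force":{"type":"number"}},"required":["series"]}

```bash
ls; mkdir -p pics
python3 - <<'E'
from bench import *
import cv2
for n in("side","top"):
    print(n,camera_info(n)); cv2.imwrite(f"pics/{n}0.png",grab_frame(n))
print(get_obs())
E
```

```text
pics
side {'fov_y': 46.01162096447717, 'cx': 332.3704791533836, 'cy': 241.115678241845, 'rvec': array([ 0.24998572, -2.66349298,  1.48869633]), 'tvec': array([0.50407421, 0.10979529, 1.23941419])}
top {'fov_y': 51.90524127952138, 'cx': 314.8073542027696, 'cy': 236.67324144353657, 'rvec': array([ 2.14432895, -2.19565908,  0.10960342]), 'tvec': array([0.0321916 , 0.52702095, 1.41652698])}
{'clock': 0.1, 'joints': array([ 1.12390054,  0.47773653,  0.02237865,  1.55633191, -0.01154785,
        1.10932168, -0.08307424]), 'qvel': array([-0.00097733,  0.0004843 , -0.00021557, -0.00410471,  0.00038734,
       -0.00149018,  0.00144969]), 'tau': array([ 4.98267473e-03, -5.97752273e+01,  1.61407080e+00, -2.81952935e+01,
        1.28754659e-02,  5.01915303e-03, -3.56422424e-05]), 'tcp_pos': array([ 0.22414219, -0.63613428,  0.23041956]), 'orientation': array([ 2.03789029,  0.35029522, -2.03866639]), 'contact_force': array([-0.1149111 ,  0.21204922,  1.04647764]), 'moment': array([-0.01583563,  0.06171703,  0.00226218]), 'grip_width': 0.08562103198405178}
```

View pics/side0.png

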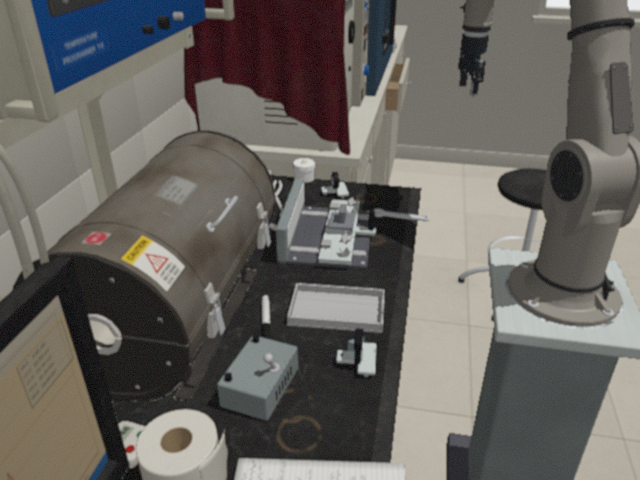

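View pics/top0.png

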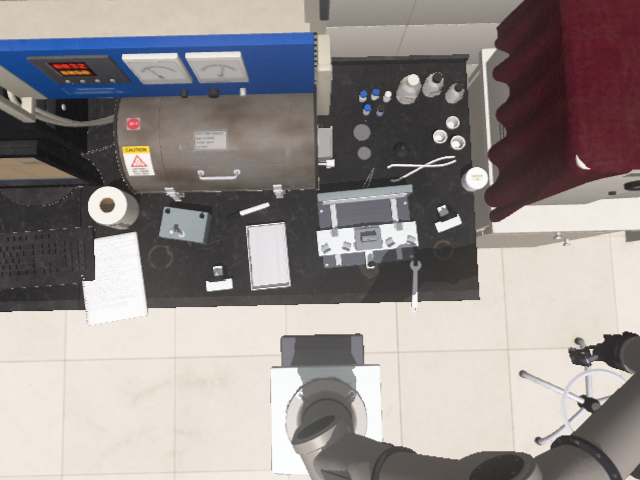

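```bash
cat > h.py <<'E'
from bench import *
import cv2, numpy as np
from scipy.spatial.transform import Rotation as R
from scipy.optimize import least_squares
def K(n):
    i=camera_info(n); f=240/np.tan(np.radians(i['fov_y'])/2)
    return np.array([[f,0,i['cx']],[0,f,i['cy']],[0,0,1]]),i['rvec'],i['tvec']
def proj(n,P):
    k,r,t=K(n); return cv2.projectPoints(np.array(P,float).reshape(-1,3),r,t,k,None)[0].reshape(-1,2)
def atz(n,uv,z):
    k,r,t=K(n); M=cv2.Rodrigues(r)[0]; c=-M.T@t; out=[]
    for p in np.array(uv,float).reshape(-1,2):
        d=M.T@np.linalg.solve(k,[p[0],p[1],1]); out.append(c+d*(z-c[2])/d[2])
    return np.array(out)
def tri(us,ut):
    f=lambda P: np.r_[proj('side',P)[0]-us,proj('top',P)[0]-ut]
    s=least_squares(f,[.6,0,.05]); return s.x,s.fun
def crop(n,x0,y0,x1,y1,name,s=None,img=None):
    im=grab_frame(n) if img is None else img
    s=s or min(800/(x1-x0),600/(y1-y0)); c=cv2.resize(im[y0:y1,x0:x1],None,fx=s,fy=s,interpolation=cv2.INTER_CUBIC)
    cv2.imwrite(f"pics/{name}.png",c); return s
def pose():
    o=get_obs(); return o['tcp_pos'],R.from_rotvec(o['orientation'])
# yaw = world heading of jaw axis (tool y); tool x down
def rot(yaw):
    x=np.array([0,0,-1.]); y=np.array([np.cos(yaw),np.sin(yaw),0]); return R.from_matrix(np.c_[x,y,np.cross(x,y)])
def rel(p,yaw,start=None):
    """relative turn, shift from commanded start (pos,R)"""
    p0,R0=start or pose()
    return np.round((R0.inv()*rot(yaw)).as_rotvec(),4),np.round(R0.inv().apply(np.array(p)-p0),4)
E
python3 - <<'E'
from h import *
t=cv2.imread('pics/top0.png');s=cv2.imread('pics/side0.png')
crop('top',300,170,480,305,'t_mount',img=t)
crop('top',150,190,300,302,'t_left',img=t)
crop('side',200,280,400,430,'s_left',img=s)
crop('side',260,150,440,285,'s_mount',img=s)
E
```

```text
(no output)
```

View pics/t_mount.png

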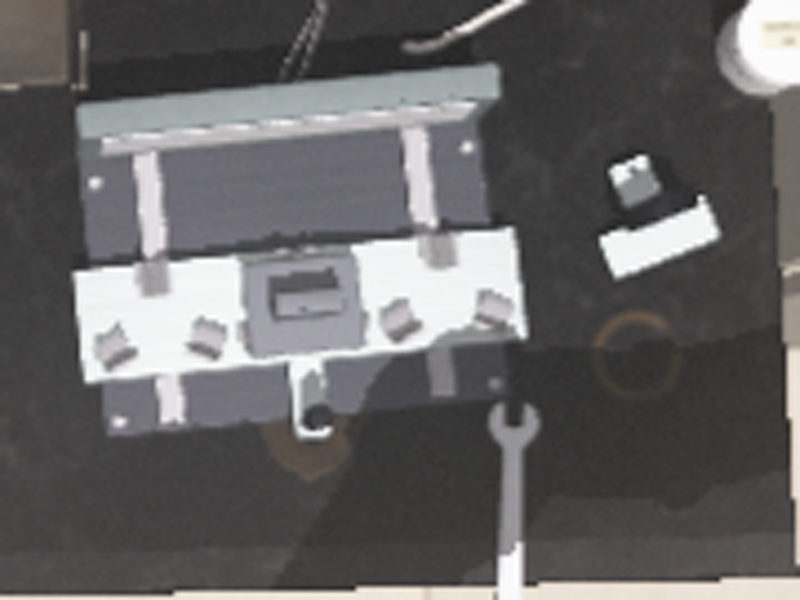

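View pics/t_left.png

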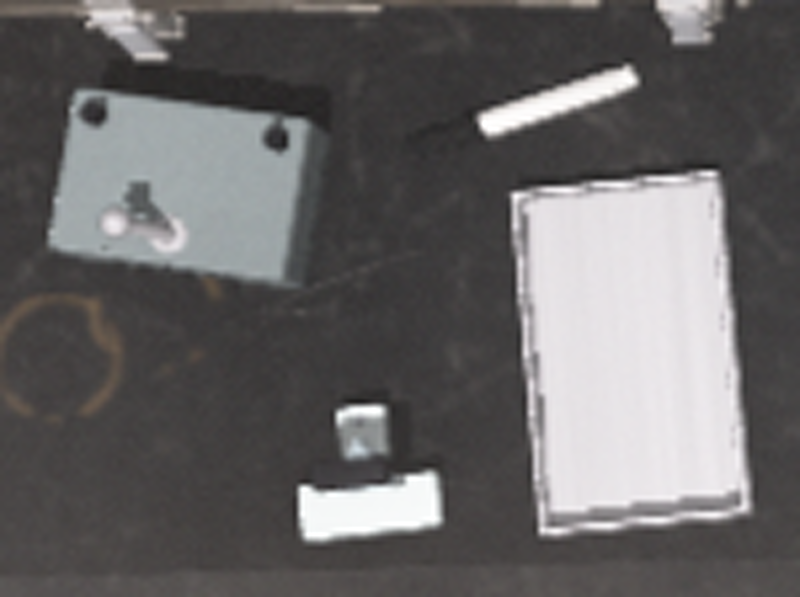

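View pics/s_left.png

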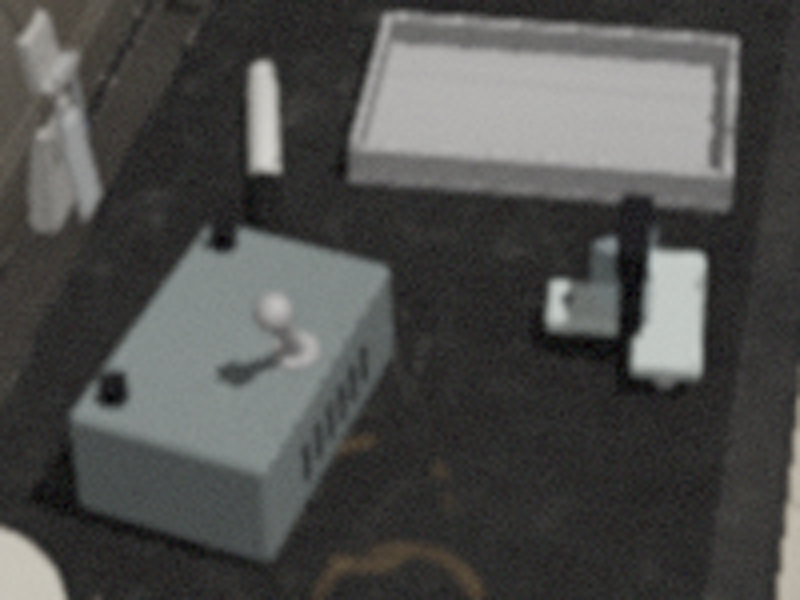

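View pics/s_mount.png

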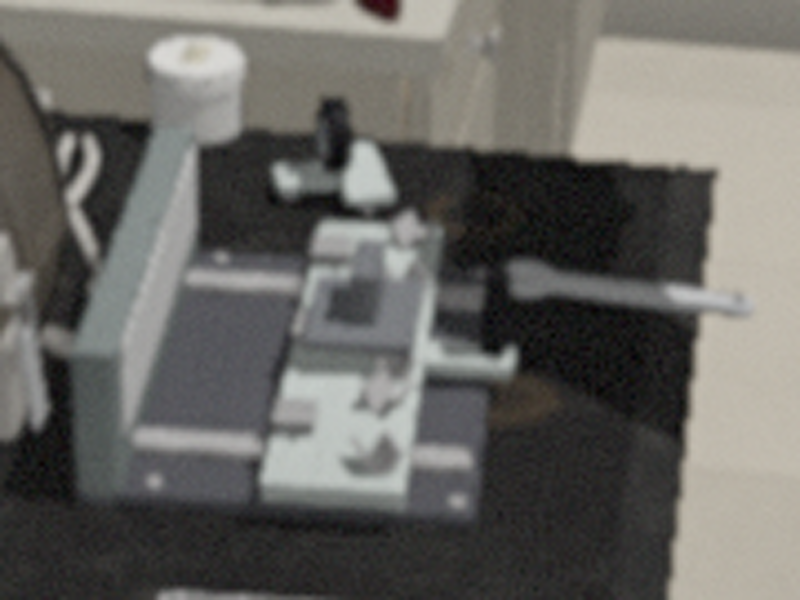

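Run:
```python
from h import *
for n in('top','side'):
    k,r,t=K(n); print(n,-cv2.Rodrigues(r)[0].T@t,k[0,0])
t=cv2.imread('pics/top0.png');s=cv2.imread('pics/side0.png')
crop('top',340,215,396,257,'a1',img=t)
crop('side',315,185,391,242,'a2',img=s)
crop('top',425,195,473,231,'a3',img=t)
crop('side',310,165,366,207,'a4',img=s)
```

```text
top [0.38303987 0.02220582 1.46223234] 493.10742300740094
side [0.32253899 1.07348705 0.73884199] 565.2451851563856
```

View pics/a1.png

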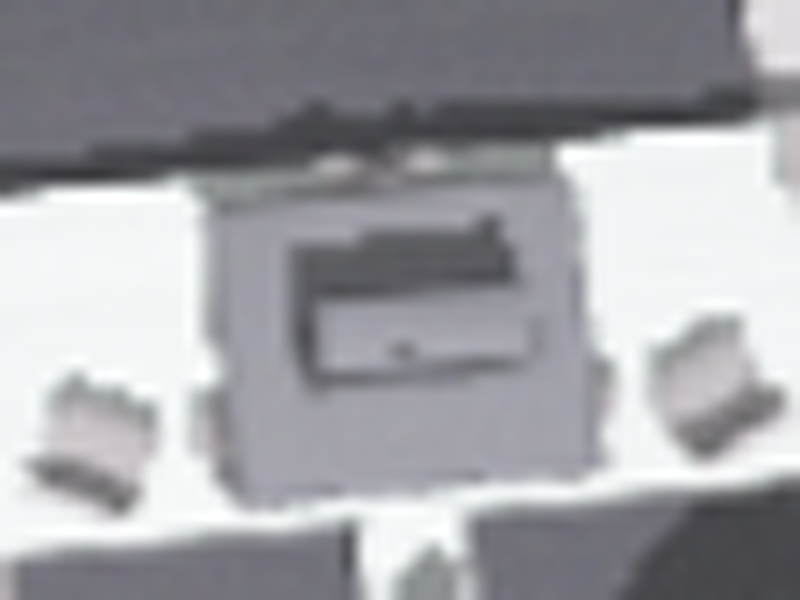

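View pics/a2.png

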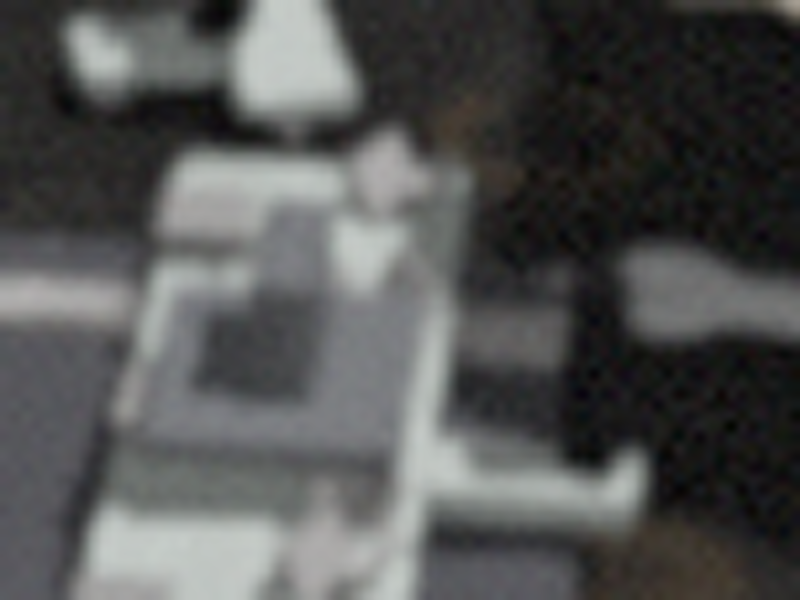

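View pics/a3.png

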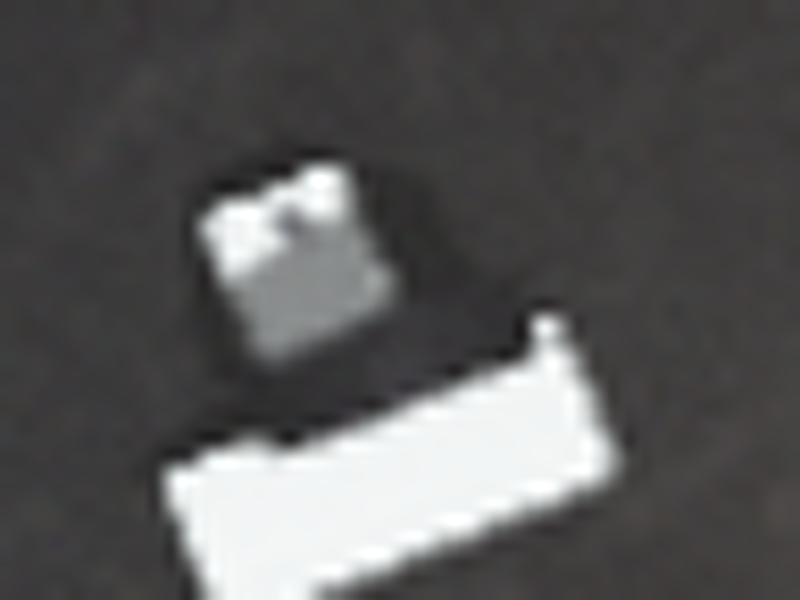

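View pics/a4.png

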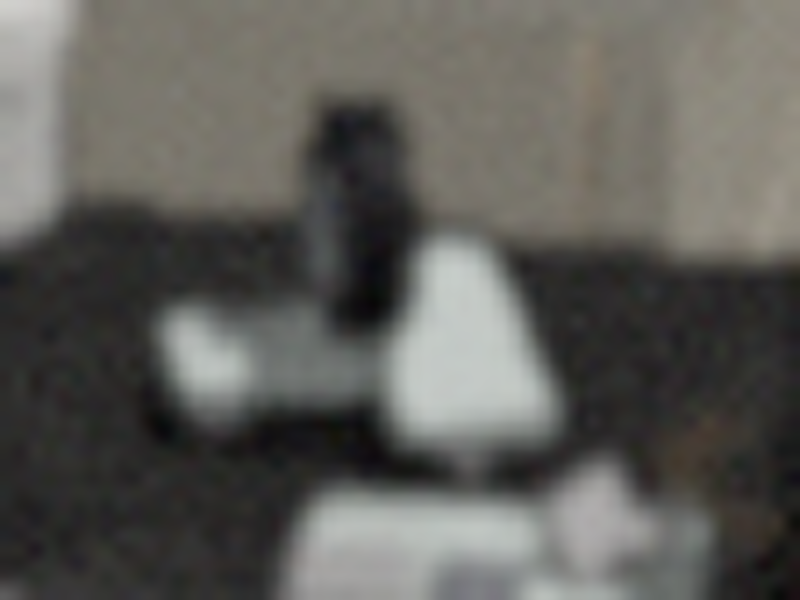

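```bash
cat >> h.py <<'E'
def uncrop(p,s,ox,oy): p=np.array(p,float).reshape(-1,2); return (p+.5)/s-.5+[ox,oy]
def fit(M,x0,zfix=None):
    """M: list of (cam, model pts Nx3, pix Nx2); params x,y,z,yaw"""
    def f(q):
        z=q[2] if zfix is None else zfix
        Rz=R.from_euler('z',q[3]).as_matrix(); e=[]
        for c,m,p in M: e.append((proj(c,np.array(m,float)@Rz.T+[q[0],q[1],z])-p).ravel())
        return np.concatenate(e)
    s=least_squares(f,x0,loss='soft_l1'); return s.x,s.fun.reshape(-1,2)
E
python3 - <<'E'
from h import *
np.set_printoptions(precision=4,suppress=True)
s1=800/56;s2=800/76
# cover, model about mount point: bar top z .052
bt=[[.008,.022,.052],[.008,-.022,.052],[-.008,-.022,.052],[-.008,.022,.052]]
bp=uncrop([[315,300],[535,285],[540,362],[320,381]],s1,340,215)
x,r=fit([('top',bt,bp)],[.6,-.1,.02,0],.025);print('bar top only z.025',x,abs(r).max())
# bar in side: far back top, near-back top, near-front top, far-front
sp=uncrop([[255,300],[270,207],[335,215],[325,302]],s2,315,185)
sm=[[.008,.022,.052],[.008,-.022,.052],[-.008,-.022,.052],[-.008,.022,.052]]
x,r=fit([('top',bt,bp),('side',sm,sp)],[.6,-.1,.02,0]);print(x);print(r)
# plate centre from top
pp=uncrop([[215,203],[575,178],[600,472],[235,505]],s1,340,215)
for f in (.024,.026,.031):
  b=.062-f
  pm=[[b,.038,.019],[b,-.038,.019],[-f,-.038,.019],[-f,.038,.019]]
  x,r=fit([('top',pm,pp)],[.6,-.1,.02,0],.025);print(f,x,abs(r).max())
# tray: t_left crop
tm=[[.095,.0575,.018],[.095,-.0575,.018],[-.095,-.0575,.018],[-.095,.0575,.018]]
tp=uncrop([[512,190],[718,172],[748,515],[541,534]],16/3,150,190)
ts=uncrop([[386,12],[738,36],[733,205-35],[350,155]],4,200,280)
tsm=[[.095,-.0575,.018],[-.095,-.0575,.018],[-.095,.0575,.018],[.095,.0575,.018]]
x,r=fit([('top',tm,tp)],[.5,.2,0,0],.004);print('tray',x);print(r)
print('traysideproj',(proj('side',np.array(tsm)@R.from_euler('z',x[3]).as_matrix().T+[x[0],x[1],.004])-ts))
# supply box
u=uncrop([[75,90],[330,122],[300,285],[48,245]],16/3,150,190)
print('box0',atz('top',u,.058))
print('tip',tri(uncrop([[273,311]],4,200,280)[0],uncrop([[115,223]],16/3,150,190)[0]))
print('piv',tri(uncrop([[300,349]],4,200,280)[0],uncrop([[168,236]],16/3,150,190)[0]))
# handle top
print('handle',tri(uncrop([[590,250]],s2,315,185)[0],uncrop([[318,415]],4.444,300,170)[0]))
E
```

```text
bar top only z.025 [ 0.5158 -0.1343  0.0542  0.0508] 0.1385648046553456
[ 0.5136 -0.1343  0.027   0.078 ]
[[-0.119   0.8999]
 [-0.0118  0.3744]
 [ 0.2858  0.6044]
 [ 0.161   0.8535]
 [-0.741  -0.1894]
 [-0.4844  0.1806]
 [-0.2503 -0.2115]
 [-0.8088  0.0067]]
0.024 [ 0.5106 -0.1341  0.0943  0.0509] 0.6117855233427463
0.026 [ 0.5126 -0.134   0.02    0.0509] 0.6117657592334922
0.031 [ 0.5176 -0.1337  0.02    0.0509] 0.6117809264010248
tray [0.476  0.1589 0.0336 0.0699]
[[-0.1127  0.0189]
 [ 0.1929 -0.2294]
 [ 0.271   0.0221]
 [-0.3588  0.1762]]
traysideproj [[-0.9783 -1.0456]
 [-0.9929 -0.5251]
 [-1.83    0.6273]
 [-1.6445 -3.2336]]
box0 [[0.6222 0.453  0.058 ]
 [0.6015 0.3153 0.058 ]
 [0.5136 0.3316 0.058 ]
 [0.5383 0.4669 0.058 ]]
tip (array([0.5434, 0.4198, 0.0952]), array([-0.323 , -0.05  ,  0.1076,  0.5514]))
piv (array([0.5391, 0.402 , 0.058 ]), array([-0.532 , -0.0793,  0.1683,  0.8995]))
handle (array([ 0.444 , -0.1355,  0.0871]), array([-0.0387, -0.0035,  0.0047,  0.0443]))
```

Run:
```python
from h import *
np.set_printoptions(precision=4,suppress=True)
p,Rr=pose(); print(p,Rr.as_matrix())
print(atz('top',[[220,190],[172,197],[172,197]],.15)[:2],atz('top',[[172,197]],.1))
print(rel([.58,-.2,.25],0))
print(rel([.56,.3,.25],0),rel([.56,.3,.25],-.16))
```

```text
[ 0.2241 -0.6361  0.2304] [[-0.0006  0.3323 -0.9432]
 [ 0.0015 -0.9432 -0.3323]
 [-1.     -0.0017  0.0001]]
[[0.6479 0.2729 0.15  ]
 [0.6318 0.4024 0.15  ]] [[0.6413 0.4169 0.1   ]]
(array([-1.232 , -0.0009,  0.0015]), array([-0.0191, -0.2931, -0.4806]))
(array([-1.232 , -0.0009,  0.0015]), array([-0.0184, -0.7713, -0.6279])) (array([-1.072 , -0.0008,  0.0016]), array([-0.0184, -0.7713, -0.6279]))
```

Call:
apply_moves(series="-1.07 0 0 -0.05 -0.293 -0.48 0;-1.07 0 0 -0.05 -0.293 -0.48 0;-1.07 0 0 -0.05 -0.293 -0.48 0;-1.07 0 0 -0.05 -0.293 -0.48 0;-1.07 0 0 -0.05 -0.293 -0.48 0;-1.07 0 0 -0.05 -0.293 -0.48 0;-1.07 0 0 -0.05 -0.293 -0.48 0;-1.07 0 0 -0.05 -0.293 -0.48 0;-1.07 0 0 -0.05 -0.293 -0.48 0;-1.07 0 0 -0.05 -0.293 -0.48 0;-1.07 0 0 -0.05 -0.293 -0.48 0")

```text
clock: 1.48
tcp_pos: [0.5793, -0.2009, 0.2807]
orientation: [1.326, 1.129, -1.328]
contact_force: [-0.9, -0.7, 0.2]
grip_width: -0.0002
```

Run:
```python
from h import *
np.set_printoptions(precision=4,suppress=True)
p,Rr=pose(); print(p,Rr.as_matrix(),get_obs()['joints'])
b=-.16; y=np.array([-np.sin(b),np.cos(b),0])
piv=np.array([.5395,.402,0])
print(rel(piv+y*.06+[0,0,.20],b)); print(rel(piv+y*.06+[0,0,.082],b))
```

```text
[ 0.5793 -0.2009  0.2807] [[-0.0012  0.987  -0.1608]
 [-0.0002 -0.1608 -0.987 ]
 [-1.     -0.0012  0.0004]] [ 0.5317  0.3641 -0.3931  1.6301  0.1486  1.1781 -0.0568]
(array([-0.0015,  0.0004,  0.0012]), array([ 0.0807, -0.1362, -0.6487]))
(array([-0.0015,  0.0004,  0.0012]), array([ 0.1987, -0.1361, -0.6487]))
```

Call:
apply_moves(series="0 0 0 0.08 -0.136 -0.649 0;0 0 0 0.08 -0.136 -0.649 0;0 0 0 0.08 -0.136 -0.649 0;0 0 0 0.08 -0.136 -0.649 0;0 0 0 0.08 -0.136 -0.649 0;0 0 0 0.08 -0.136 -0.649 0;0 0 0 0.08 -0.136 -0.649 0;0 0 0 0.08 -0.136 -0.649 0;0 0 0 0.08 -0.136 -0.649 0;0 0 0 0.08 -0.136 -0.649 0;0 0 0 0.08 -0.136 -0.649 0;0 0 0 0.08 -0.136 -0.649 0")

```text
clock: 2.98
tcp_pos: [0.5487, 0.4636, 0.1998]
orientation: [1.324, 1.131, -1.327]
contact_force: [-0.5, -0.3, 0.3]
grip_width: 0.0001
```

Run:
```python
from h import *
np.set_printoptions(precision=4,suppress=True)
print(pose()[0])
crop('top',120,150,280,270,'b1');crop('side',180,200,400,365,'b2')
b=-.16; y=np.array([-np.sin(b),np.cos(b),0])
piv=np.array([.5395,.402,0])
for d in (.06,.008,.004): print(rel(piv+y*d+[0,0,.082],b))
```

```text
[0.5487 0.4636 0.1998]
(array([-0.004 ,  0.0023, -0.0003]), array([ 0.1185, -0.0026, -0.0017]))
(array([-0.004 ,  0.0023, -0.0003]), array([ 0.1186, -0.0024,  0.0503]))
(array([-0.004 ,  0.0023, -0.0003]), array([ 0.1186, -0.0023,  0.0543]))
```

View pics/b1.png

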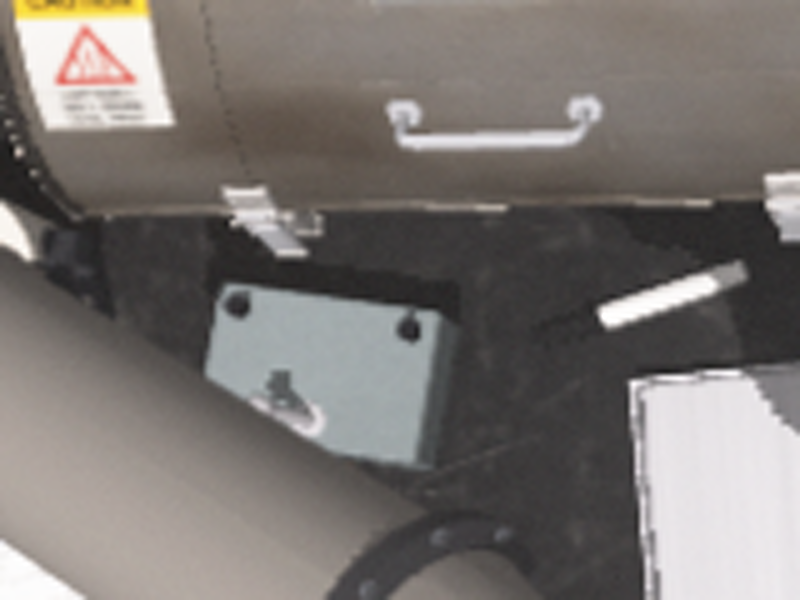

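View pics/b2.png

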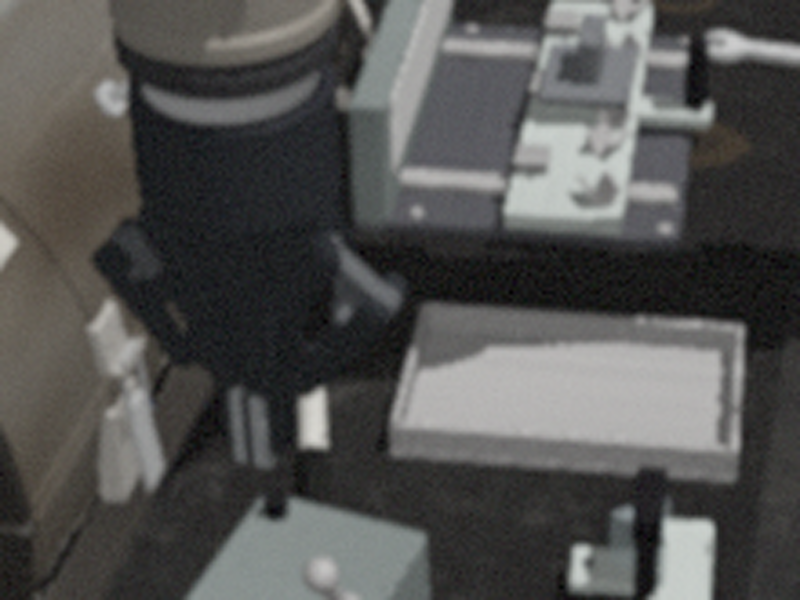

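Call:
apply_moves(series="0 0 0 0.06 -0.002 -0.002 0;0 0 0 0.11 -0.002 -0.002 0;0 0 0 0.118 -0.002 -0.002 0;0 0 0 0.118 -0.002 -0.002 0;0 0 0 0.118 -0.002 0.012 0;0 0 0 0.118 -0.002 0.022 0;0 0 0 0.118 -0.002 0.032 0;0 0 0 0.118 -0.002 0.042 0;0 0 0 0.118 -0.002 0.052 0;0 0 0 0.118 -0.002 0.052 0;0 0 0 0.118 -0.002 0.03 0;0 0 0 0.05 -0.002 0.01 0")

```text
clock: 4.58
tcp_pos: [0.5438, 0.4477, 0.1384]
orientation: [1.318, 1.128, -1.336]
contact_force: [0.6, 0.9, -0.3]
grip_width: -0.0
```

Run:
```python
from h import *
np.set_printoptions(precision=4,suppress=True)
print(pose()[0])
t=grab_frame('top');s=grab_frame('side')
crop('top',150,180,230,240,'c1',img=t);crop('side',180,270,400,435,'c2',img=s)
```

```text
[0.5438 0.4477 0.1384]
```

View pics/c2.png

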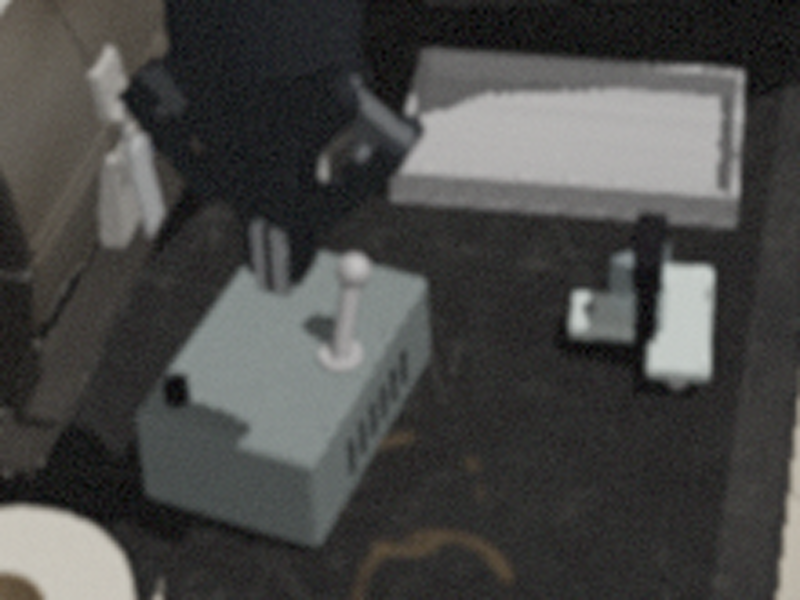

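Run:
```python
from h import *
np.set_printoptions(precision=4,suppress=True)
b=-.16; y=np.array([-np.sin(b),np.cos(b),0]);piv=np.array([.5405,.402,.06])
for a in(.45,0,-.45): print((proj('side',piv+y*.04*np.sin(a)+[0,0,.04*np.cos(a)])-[180,270])*800/220)
t=cv2.imread('pics/c1.png')
c=cv2.imread('pics/top0.png'); crop('top',205,262,235,293,'d1',img=c)
c=cv2.imread('pics/side0.png'); crop('side',330,325,386,367,'d2',img=c)
```

```text
[[318.9926 315.2272]]
[[334.9635 283.4728]]
[[351.2621 265.6639]]
```

View pics/d1.png

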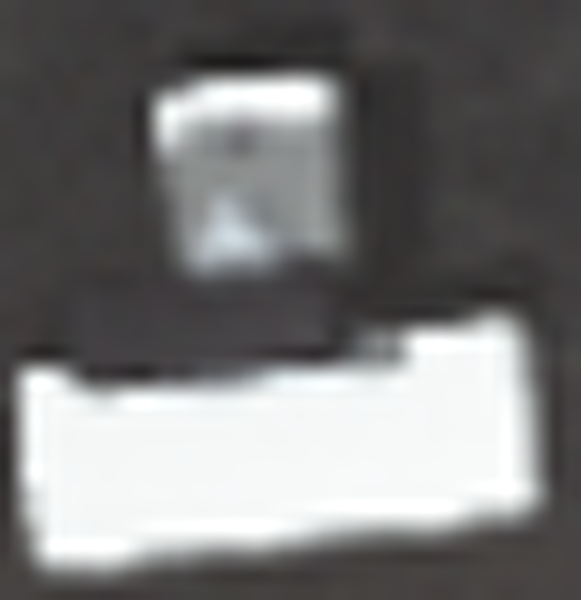

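View pics/d2.png

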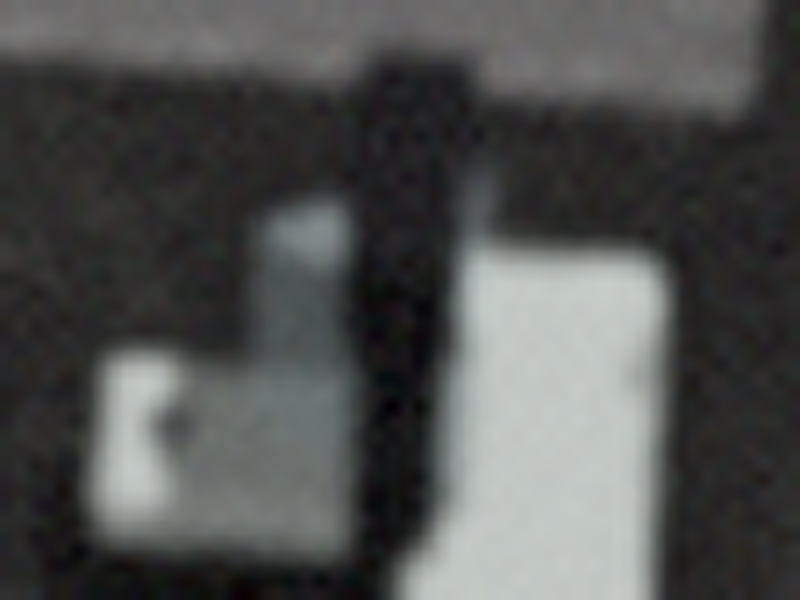

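```bash
cat > opt.py <<'E'
from h import *
np.set_printoptions(precision=4,suppress=True)
def opt(pix,cam='top',z=0.,x0=(.5,0,0,0),f=None):
    """pix: nose L, nose R, frontR, frontL image px. plate top .019"""
    def e(q):
        F=q[3] if f is None else f
        m=np.array([[.038,.013,.019],[.038,-.013,.019],[-F,-.038,.019],[-F,.038,.019]])
        return (proj(cam,m@R.from_euler('z',q[2]).as_matrix().T+[q[0],q[1],z])-pix).ravel()
    s=least_squares(e,[x0[0],x0[1],x0[2],.026]); return s.x,s.fun.reshape(-1,2)
E
python3 - <<'E'
from opt import *
q,r=opt(uncrop([[155,85],[337,72],[540,512],[38,568]],600/31,205,262),x0=(.46,.3,0));print('prism',q);print(r)
s=800/48
# lens from a3; front-left corner from t_mount
ln=np.vstack([uncrop([[197,228],[345,165],[622,465]],s,425,195),uncrop([[618,280]],4.444,300,170)])
q2,r=opt(ln,x0=(.57,-.33,0));print('lens',q2);print(r)
for q,zs in((q,'prism'),(q2,'lens')):
    Rz=R.from_euler('z',q[2]).as_matrix()
    for nm,m in(('block40',[[.008,.02,.069],[.008,-.02,.069],[-.008,-.02,.069],[-.008,.02,.069]]),('win62',[[.008,.031,.069],[.008,-.031,.069],[-.008,-.031,.069],[-.008,.031,.069]]),('plate',[[.038,.013,.019],[.038,-.013,.019],[-q[3],-.038,.019],[-q[3],.038,.019]])):
        P=np.array(m)@Rz.T+[q[0],q[1],0]
        if zs=='prism': print(nm,'d1',((proj('top',P)-[205,262])*600/31).round(),'d2',((proj('side',P)-[330,325])*800/56).round())
        else: print(nm,'a3',((proj('top',P)-[425,195])*s).round(),'a4',((proj('side',P)-[310,165])*800/56).round())
E
```

```text
prism [0.4123 0.3036 0.0866 0.0318]
[[ 0.3047  0.1512]
 [-0.2446 -0.1562]
 [ 0.0044  0.0048]
 [-0.0642  0.0004]]
lens [ 0.5744 -0.369   0.378   0.0304]
[[ 0.3689 -0.1589]
 [-0.5112  0.2246]
 [ 0.2174  0.055 ]
 [-0.0757 -0.1198]]
block40 d1 [[ 51. 275.]
 [325. 245.]
 [335. 354.]
 [ 61. 385.]] d2 [[314. 222.]
 [335.  11.]
 [460.  20.]
 [444. 231.]]
win62 d1 [[-24. 283.]
 [400. 236.]
 [410. 346.]
 [-14. 393.]] d2 [[308. 283.]
 [340. -44.]
 [465. -36.]
 [439. 292.]]
plate d1 [[152.  79.]
 [323.  60.]
 [531. 503.]
 [ 28. 559.]] d2 [[ 71. 466.]
 [ 90. 327.]
 [633. 236.]
 [613. 648.]]
block40 a3 [[302. 347.]
 [515. 256.]
 [554. 342.]
 [341. 432.]] a4 [[333. 132.]
 [293.  49.]
 [372.  43.]
 [413. 126.]]
win62 a3 [[244. 372.]
 [573. 232.]
 [612. 317.]
 [283. 457.]] a4 [[344. 156.]
 [283.  26.]
 [361.  21.]
 [424. 150.]]
plate a3 [[195. 218.]
 [329. 161.]
 [618. 458.]
 [227. 625.]] a4 [[175. 358.]
 [152. 301.]
 [458. 223.]
 [538. 387.]]
```

Run:
```python
from opt import *
for a,b,z in(((85,383),(527,338),.03),((75,270),(518,228),.03),((78,106),(497,66),.095),((103,152),(478,115),.095),((108,434),(508,395),.01)):
    P=atz('top',uncrop([a,b],4.444,300,170),z); d=P[0]-P[1]; print(np.arctan2(-d[0],d[1]),np.linalg.norm(d),P)
s1=800/56;s2=800/76
bt=[[.008,.022,.052],[.008,-.022,.052],[-.008,-.022,.052],[-.008,.022,.052]]
bp=uncrop([[315,300],[535,285],[540,362],[320,381]],s1,340,215)
sp=uncrop([[255,300],[270,207],[335,215],[325,302]],s2,315,185)-[1,.8]
x,r=fit([('top',bt,bp),('side',bt,sp)],[.6,-.1,.02,0]);print(x);print(r)
yaw=.07
g=np.array([.515,-.134,.03+.045-.019])
print('above',rel(g+[0,0,.15],yaw)); print('via',rel([.53,.2,.25],yaw))
```

```text
0.07790804948486386 0.2912937677326781 [[ 0.4711  0.0096  0.03  ]
 [ 0.4938 -0.2808  0.03  ]]
0.07142614649810768 0.29323331892684507 [[ 0.5457  0.0144  0.03  ]
 [ 0.5666 -0.2781  0.03  ]]
0.07275534007122249 0.266791616896413 [[ 0.6426  0.0103  0.095 ]
 [ 0.662  -0.2558  0.095 ]]
0.0757624917652316 0.2383305252306135 [[ 0.6128 -0.0047  0.095 ]
 [ 0.6309 -0.2424  0.095 ]]
0.07341674558902997 0.266505115996798 [[ 0.4382 -0.005   0.01  ]
 [ 0.4578 -0.2707  0.01  ]]
[ 0.515  -0.1339  0.0291  0.078 ]
[[-0.1895  0.3518]
 [-0.0599 -0.1755]
 [ 0.2384  0.062 ]
 [ 0.0912  0.3128]
 [-0.2994 -0.1521]
 [-0.0262  0.2307]
 [ 0.213  -0.1617]
 [-0.3618  0.0437]]
above (array([-0.2298, -0.0102, -0.0062]), array([-0.0619,  0.0619,  0.587 ]))
via (array([-0.2298, -0.0102, -0.0062]), array([-0.1025,  0.0238,  0.2544]))
```

Call:
apply_moves(series="-0.1 0 0 -0.06 0.012 0.04 1;-0.23 0 0 -0.1 0.024 0.1 1;-0.23 0 0 -0.1 0.062 0.587 1;-0.23 0 0 -0.1 0.062 0.587 1;-0.23 0 0 -0.1 0.062 0.587 1;-0.23 0 0 -0.1 0.062 0.587 1;-0.23 0 0 -0.1 0.062 0.587 1;-0.23 0 0 -0.1 0.062 0.587 1;-0.23 0 0 -0.1 0.062 0.587 1;-0.23 0 0 -0.1 0.062 0.587 1;-0.23 0 0 -0.1 0.062 0.587 1;-0.23 0 0 -0.1 0.062 0.587 1")

```text
clock: 6.18
tcp_pos: [0.5128, -0.1392, 0.2433]
orientation: [1.16, 1.24, -1.159]
contact_force: [0.2, 0.4, 0.4]
grip_width: 0.0855
```

Run:
```python
from opt import *
print(get_obs()['qvel'])
g=np.array([.515,-.134,.03+.045-.019])
print('above',rel(g+[0,0,.1],.074)); print('at',rel(g,.074))
t=grab_frame('top'); crop('top',320,180,440,270,'e1',img=t)
s=grab_frame('side'); crop('side',260,120,400,225,'e2',img=s)
```

```text
[-0.0282 -0.0033 -0.0316  0.0052 -0.005   0.0011 -0.0024]
above (array([-0.0065, -0.0005, -0.0004]), array([ 0.0873,  0.0025, -0.005 ]))
at (array([-0.0065, -0.0005, -0.0004]), array([ 0.1873,  0.0024, -0.0049]))
```

View pics/e2.png

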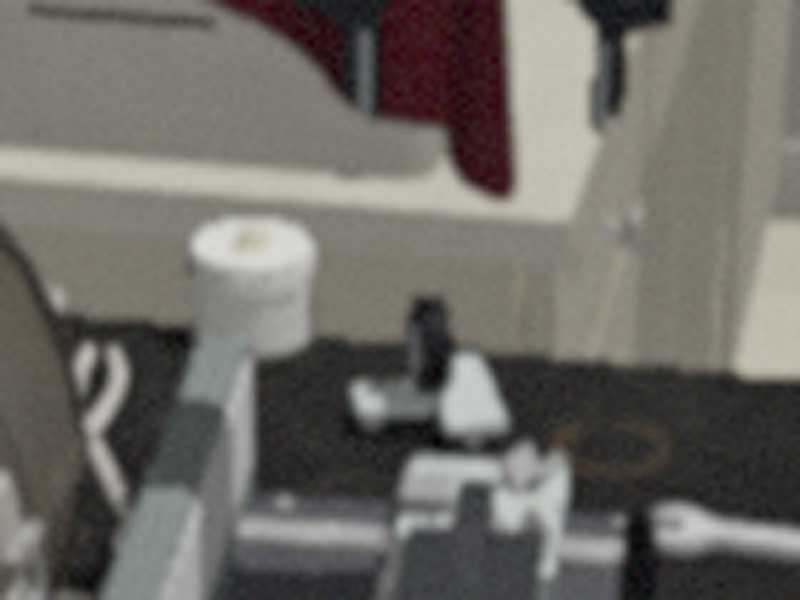

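View pics/e1.png

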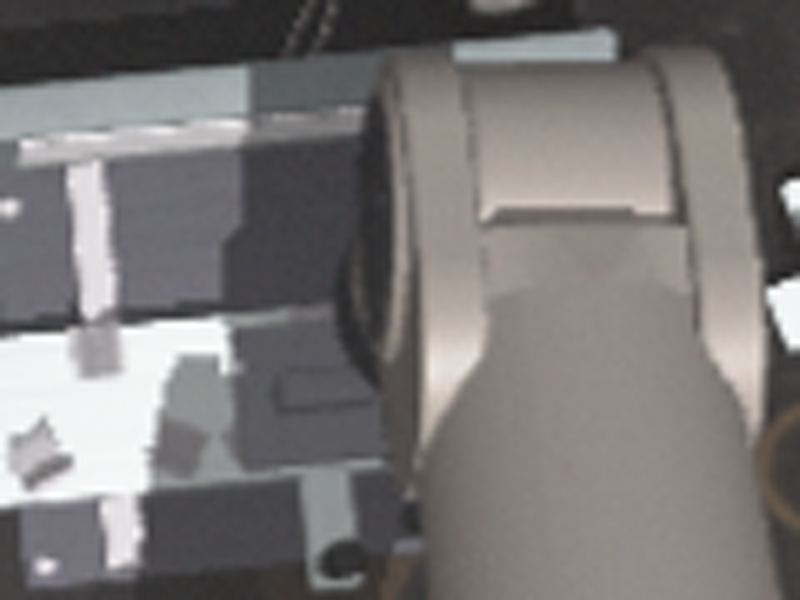

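Call:
apply_moves(series="0 0 0 0.04 0.0025 -0.005 0.6;-0.006 0 0 0.087 0.0025 -0.005 0.6;-0.006 0 0 0.12 0.0025 -0.005 0.6;-0.006 0 0 0.15 0.0025 -0.005 0.6;-0.006 0 0 0.175 0.0025 -0.005 0.6;-0.006 0 0 0.187 0.0025 -0.005 0.6;-0.006 0 0 0.187 0.0025 -0.005 0.6;-0.006 0 0 0.187 0.0025 -0.005 0.6")

```text
clock: 7.28
tcp_pos: [0.5157, -0.134, 0.0572]
orientation: [1.155, 1.242, -1.153]
contact_force: [0.2, 0.6, -0.2]
grip_width: 0.0509
```

Run:
```python
from opt import *
o=get_obs();print(o['qvel'],o['tcp_pos'],o['contact_force'],o['moment'])
print(rel([.515,-.134,.056],.074))
s=grab_frame('side'); crop('side',280,130,400,220,'f2',img=s)
s=grab_frame('top'); crop('top',320,180,440,270,'f1',img=s)
```

```text
[ 0.0066 -0.0068  0.0022  0.0018  0.0021 -0.0005  0.0001] [ 0.5157 -0.134   0.0572] [ 0.2433  0.6441 -0.1913] [ 0.0372  0.0278 -0.0167]
(array([ 0.0006,  0.0003, -0.0016]), array([ 0.0012, -0.0007, -0.0001]))
```

View pics/f2.png

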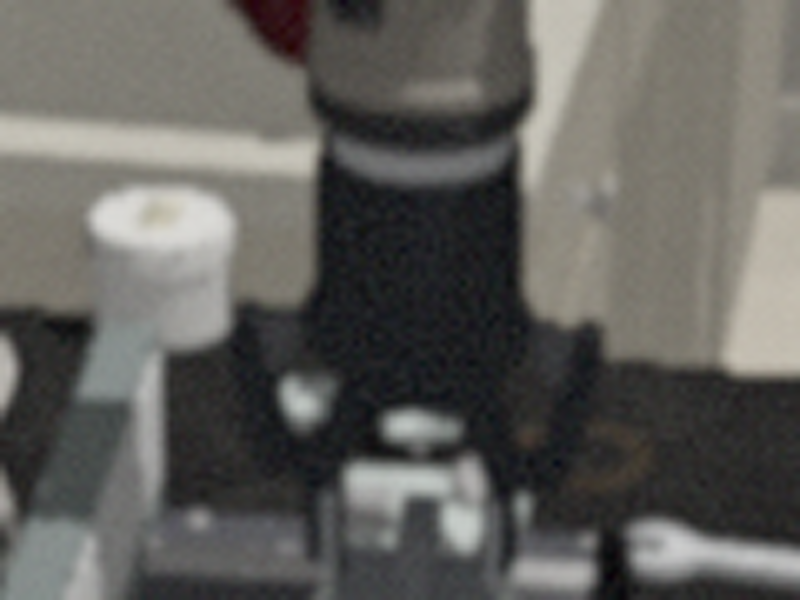

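View pics/f1.png

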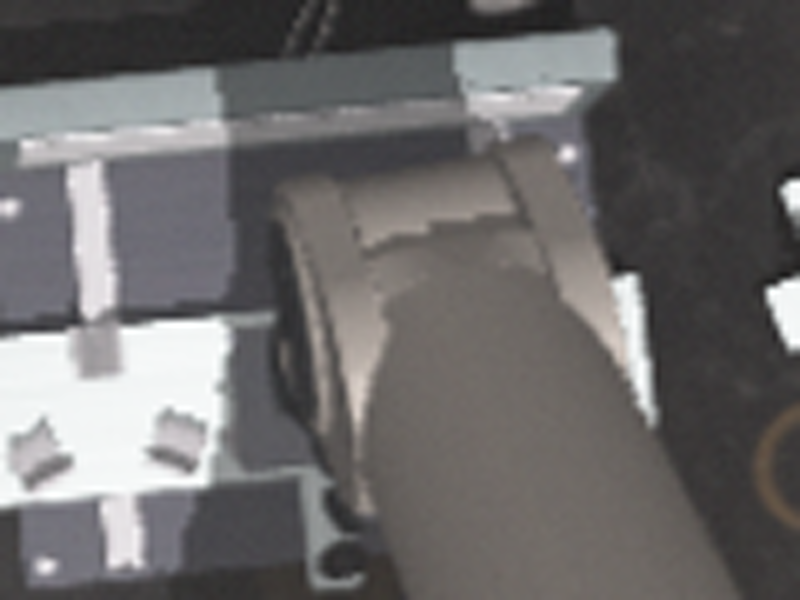

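Run:
```python
from opt import *
s=grab_frame('side'); crop('side',310,180,390,240,'f3',img=s)
```

```text
(no output)
```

View pics/f3.png

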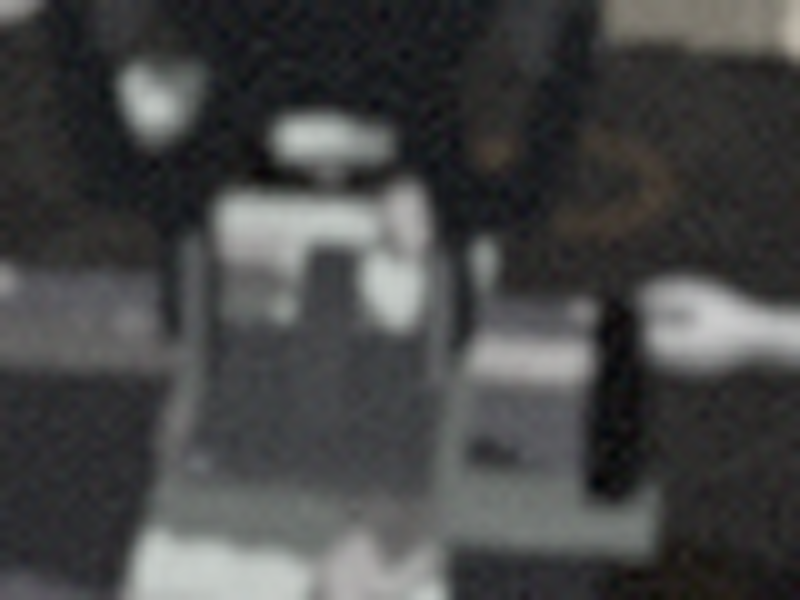

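Call:
apply_moves(series="0 0 0 0 0 0 0.3;0 0 0 0 0 0 0;0 0 0 0 0 0 0;0 0 0 0 0 0 0;0 0 0 0 0 0 0", force=20)

```text
clock: 8.05
tcp_pos: [0.5147, -0.1345, 0.0564]
orientation: [1.154, 1.243, -1.155]
contact_force: [-2.2, -1.0, 4.5]
grip_width: 0.0153
```

Run:
```python
from opt import *
o=get_obs();print(o['qvel'],o['tcp_pos'],o['contact_force'],o['moment'],o['grip_width'])
```

```text
[-0.0008  0.001  -0.0001 -0.0015  0.0002 -0.0013 -0.0006] [ 0.5147 -0.1345  0.0564] [-2.1755 -1.0117  4.4935] [-0.0535  0.4108 -0.0085] 0.015287316667045019
```

Call:
apply_moves(series="0 0 0 -0.005 0 0 0;0 0 0 -0.02 0 0 0;0 0 0 -0.05 0 0 0;0 0 0 -0.08 0 0 0;0 0 0 -0.08 0 0 0", force=40)

```text
clock: 8.68
tcp_pos: [0.5169, -0.1345, 0.1392]
orientation: [1.156, 1.238, -1.151]
contact_force: [0.9, 0.9, -1.7]
grip_width: 0.016
```

Run:
```python
from opt import *
o=get_obs();print(o['qvel'],o['tcp_pos'],o['contact_force'],o['moment'],o['grip_width'])
print('above',rel([.476,.159,.15],.074)); print('at',rel([.476,.159,.035],.074))
t=grab_frame('side'); crop('side',260,80,420,200,'g2',img=t)
```

```text
[-0.0082  0.0421  0.0162  0.042   0.0159 -0.0257 -0.0148] [ 0.5169 -0.1345  0.1392] [ 0.9143  0.8602 -1.6533] [-0.0446  0.0075  0.0249] 0.01601225509351945
above (array([-0.    ,  0.0017, -0.0055]), array([-0.0114, -0.019 , -0.2957]))
at (array([-0.    ,  0.0017, -0.0055]), array([ 0.1036, -0.0196, -0.2959]))
```

View pics/g2.png

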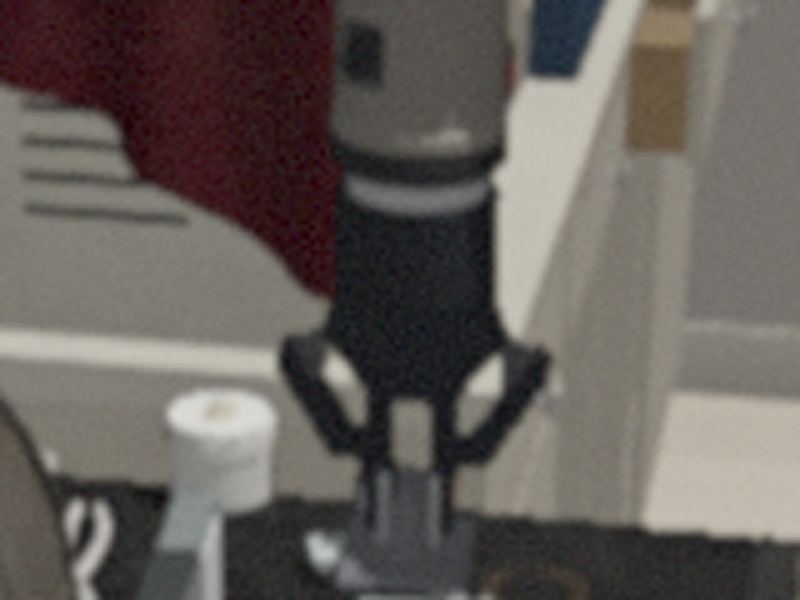

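Call:
apply_moves(series="0 0 0 -0.01 -0.006 -0.05 0;0 0 0 -0.01 -0.01 -0.1 0;0 0 0 -0.01 -0.013 -0.15 0;0 0 0 -0.01 -0.015 -0.2 0;0 0 0 -0.01 -0.017 -0.25 0;0 0 0 -0.01 -0.019 -0.295 0;0 0 0 0.02 -0.019 -0.296 0;0 0 0 0.05 -0.019 -0.296 0;0 0 0 0.08 -0.019 -0.296 0;0 0 0 0.095 -0.019 -0.296 0;0 0 0 0.1 -0.019 -0.296 0;0 0 0 0.1 -0.019 -0.296 0")

```text
clock: 10.22
tcp_pos: [0.4742, 0.1596, 0.0365]
orientation: [1.155, 1.243, -1.154]
contact_force: [-0.4, 0.5, -0.4]
grip_width: 0.0152
```

Run:
```python
from opt import *
o=get_obs();print(o['qvel'],o['tcp_pos'],o['contact_force'],o['moment'],o['grip_width'])
t=grab_frame('side'); crop('side',260,250,400,355,'i2',img=t)
```

```text
[ 0.007  -0.0152 -0.0058 -0.0078 -0.0025  0.0034  0.002 ] [0.4742 0.1596 0.0365] [-0.3628  0.524  -0.4428] [-0.0524 -0.0287 -0.0133] 0.01521930814355748
```

View pics/i2.png

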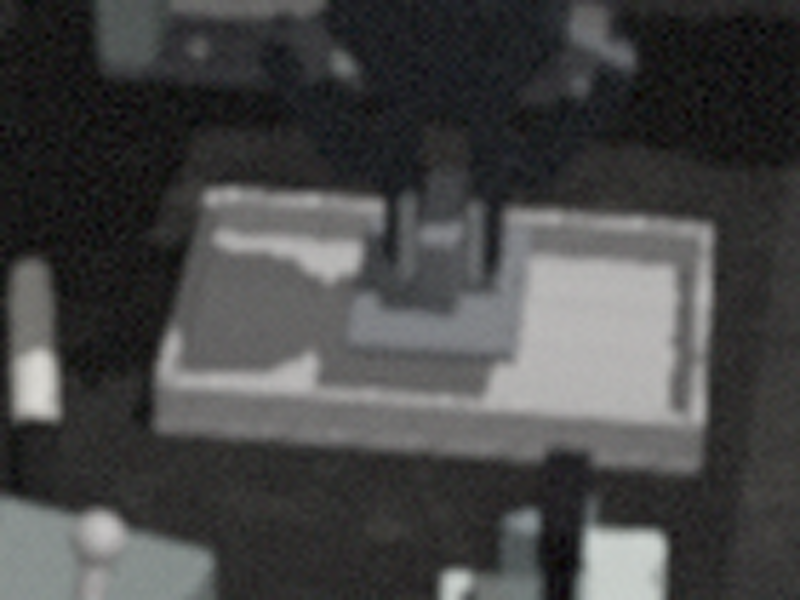

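Call:
apply_moves(series="0 0 0 0.002 0 0 0;0 0 0 0.004 0 0 0;0 0 0 0.004 0 0 0;0 0 0 0.004 0 0 0")

```text
clock: 10.78
tcp_pos: [0.474, 0.1594, 0.0323]
orientation: [1.155, 1.243, -1.154]
contact_force: [-0.3, 0.2, -1.3]
grip_width: 0.0152
```

Call:
apply_moves(series="0 0 0 0.001 0 0 0;0 0 0 0.002 0 0 0;0 0 0 0.002 0 0 0;0 0 0 0.002 0 0 0")

```text
clock: 11.28
tcp_pos: [0.474, 0.1594, 0.0302]
orientation: [1.155, 1.243, -1.155]
contact_force: [-0.0, 0.4, -1.1]
grip_width: 0.0155
```

Call:
apply_moves(series="0 0 0 0.001 0 0 0;0 0 0 0.002 0 0 0;0 0 0 0.002 0 0 0;0 0 0 0.002 0 0 0")

```text
clock: 11.78
tcp_pos: [0.474, 0.1594, 0.0283]
orientation: [1.155, 1.243, -1.155]
contact_force: [0.3, -0.2, -0.5]
grip_width: 0.015
```

Call:
apply_moves(series="0 0 0 0.001 0 0 0;0 0 0 0.002 0 0 0;0 0 0 0.002 0 0 0;0 0 0 0.002 0 0 0")

```text
clock: 12.28
tcp_pos: [0.474, 0.1594, 0.0263]
orientation: [1.154, 1.243, -1.154]
contact_force: [-0.6, -0.3, -0.2]
grip_width: 0.0154
```

Call:
apply_moves(series="0 0 0 0.001 0 0 0;0 0 0 0.002 0 0 0;0 0 0 0.002 0 0 0;0 0 0 0.002 0 0 0")

```text
clock: 12.78
tcp_pos: [0.4742, 0.1595, 0.0254]
orientation: [1.154, 1.242, -1.154]
contact_force: [-3.9, -1.8, 14.9]
grip_width: 0.0157
```

Run:
```python
from opt import *
o=get_obs();print(o['qvel'],o['tcp_pos'],o['contact_force'],o['moment'],o['grip_width'])
t=grab_frame('side'); crop('side',260,250,400,355,'i3',img=t)
```

```text
[ 0.0022 -0.0011 -0.0008  0.0005 -0.0011 -0.0016  0.001 ] [0.4742 0.1595 0.0254] [-3.9002 -1.7734 14.9226] [-0.397   0.9101  0.028 ] 0.015703677038545485
```

View pics/i3.png

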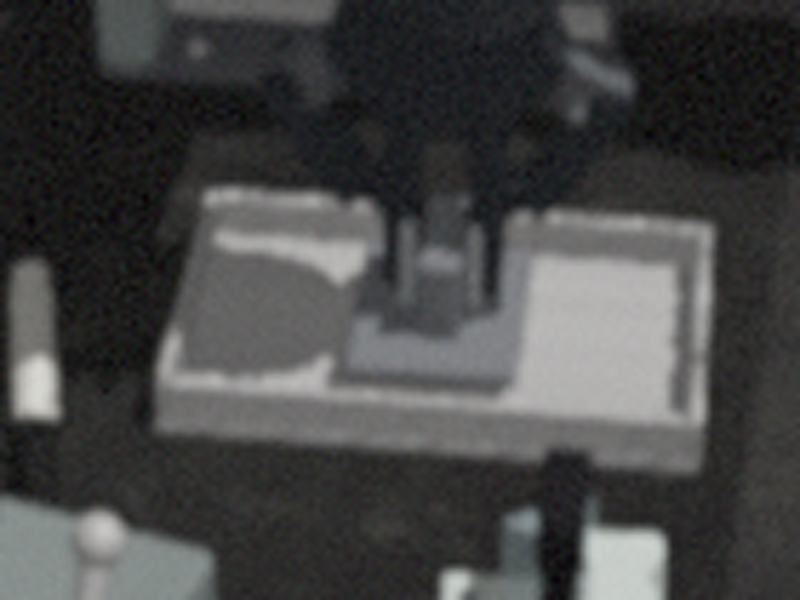

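Call:
apply_moves(series="0 0 0 -0.001 0 0 0;0 0 0 -0.001 0 0 0.3;0 0 0 -0.001 0 0 0.5;0 0 0 -0.001 0 0 0.5;0 0 0 -0.03 0 0 0.5;0 0 0 -0.08 0 0 0.5;0 0 0 -0.13 0 0 0.5;0 0 0 -0.17 0 -0.06 1;0 0 0 -0.17 0 -0.12 1;0 0 0 -0.17 0 -0.15 1;0 0 0 -0.17 0 -0.15 1")

```text
clock: 14.2
tcp_pos: [0.4616, 0.3126, 0.1945]
orientation: [1.152, 1.247, -1.15]
contact_force: [0.2, -0.1, -0.9]
grip_width: 0.0854
```

Run:
```python
from opt import *
o=get_obs();print(o['tcp_pos'],o['contact_force'],o['joints'])
t=grab_frame('side'); crop('side',200,250,400,400,'j2',img=t)
cv2.imwrite('pics/j1.png',grab_frame('top'))
```

```text
[0.4616 0.3126 0.1945] [ 0.1552 -0.1429 -0.8581] [-0.1864  0.3981 -0.6533  1.844   0.2832  0.9926 -0.8789]
```

View pics/j2.png

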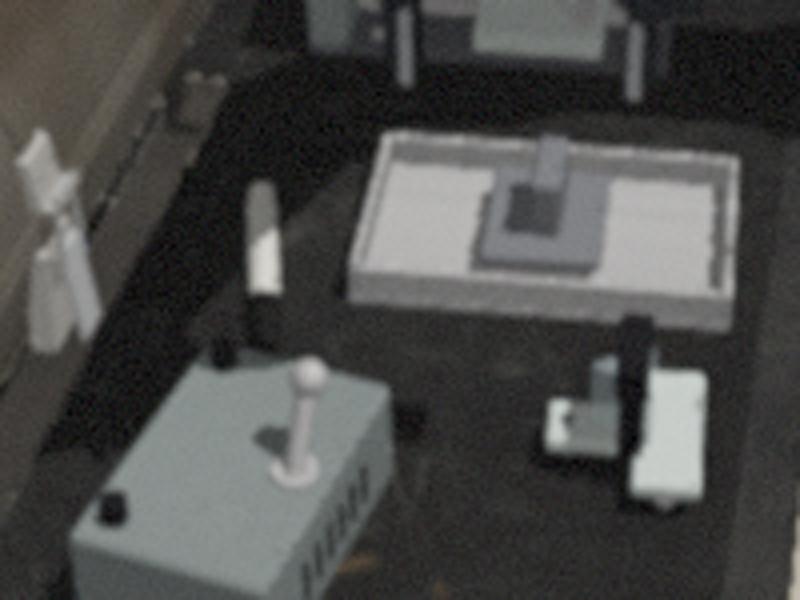

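View pics/j1.png

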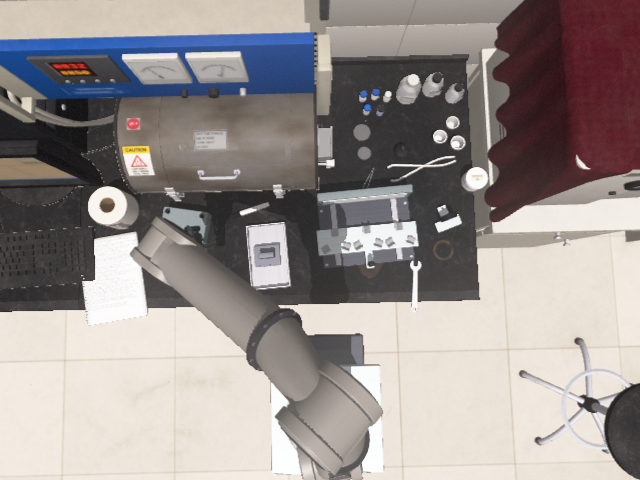

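Run:
```python
from opt import *
t=cv2.imread('pics/j1.png')
crop('top',314,205,422,271,'k1',img=t,s=7.4)
crop('top',240,215,300,260,'k2',img=t)
```

```text
(no output)
```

View pics/k1.png

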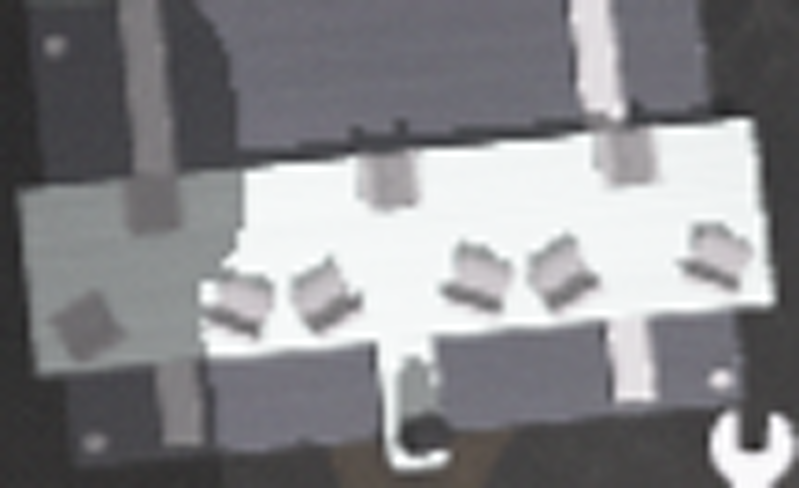

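View pics/k2.png

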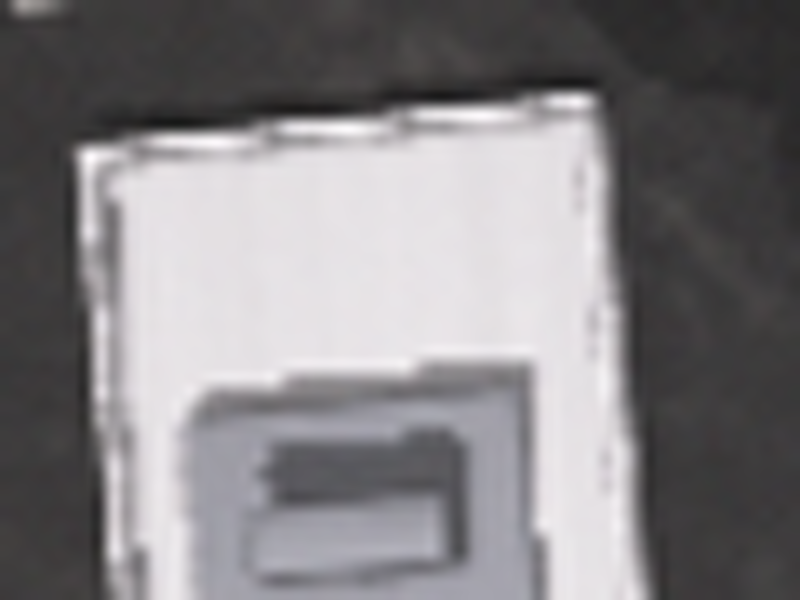

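Run:
```python
from opt import *
px=uncrop([[154,205],[88,325],[238,300],[389,182],[326,295],[478,277],[626,158],[563,273],[717,256]],7.4,314,205)
b=np.array([[.029,0,0],[-.017,.03,0],[-.017,-.03,0]])
m=np.vstack([b+[0,d,.007] for d in(.094,0,-.094)])
for z in(.029,.0345):
    x,r=fit([('top',m,px)],[.5,-.13,z,.07],z);print(z,x,r.ravel().round(2))
    x,r=fit([('top',m,px)],[.5,-.13,z,.07]);print('free',x)
print('bar',atz('top',uncrop([[351,537]],800/60,240,215),.056), 'tcp .474 .1595')
bm=[[.008,.022,.052],[.008,-.022,.052],[-.008,-.022,.052],[-.008,.022,.052]]
print(fit([('top',bm,uncrop([[250,510],[445,495],[450,562],[258,580]],800/60,240,215))],[.47,.16,0,.07],.004))
```

```text
0.029 [ 0.519  -0.1325  0.021   0.0808] [-0.36 -0.72 -0.01 -0.18  0.28  1.05 -0.03 -0.95  0.03  0.5   0.03  0.79
 -0.   -1.05  0.17  0.11 -0.13  0.26]
free [ 0.5197 -0.1334  0.0214  0.0805]
0.0345 [ 0.5185 -0.1319  0.0345  0.0811] [-0.5  -0.74 -0.18 -0.14  0.2   1.07 -0.04 -1.   -0.01  0.52  0.07  0.79
  0.11 -1.12  0.26  0.11  0.04  0.25]
free [ 0.5197 -0.1334  0.0214  0.0805]
bar [[0.4759 0.1607 0.056 ]] tcp .474 .1595
(array([ 0.476 ,  0.1608, -0.0002,  0.0632]), array([[-0.337 , -0.1169],
       [ 0.3908, -0.3248],
       [ 0.4545,  0.2227],
       [-0.5156,  0.2085]]))
```

Run:
```python
from opt import *
print(rel([.4115,.3026,.12],.087+np.pi/2)); print(rel([.4115,.3026,.041],.087+np.pi/2))
```

```text
(array([-1.5834,  0.0002,  0.0014]), array([ 0.0738, -0.0515,  0.0019]))
(array([-1.5834,  0.0002,  0.0014]), array([ 0.1528, -0.0514,  0.0019]))
```

Call:
apply_moves(series="-1.584 0 0 0 -0.051 0.002 1;-1.584 0 0 0 -0.051 0.002 1;-1.584 0 0 0 -0.051 0.002 1;-1.584 0 0 0 -0.051 0.002 1;-1.584 0 0 0 -0.051 0.002 1;-1.584 0 0 0 -0.051 0.002 1;-1.584 0 0 0 -0.051 0.002 1;-1.584 0 0 0 -0.051 0.002 1;-1.584 0 0 0.03 -0.051 0.002 1;-1.584 0 0 0.06 -0.051 0.002 1;-1.584 0 0 0.06 -0.051 0.002 1")

```text
clock: 15.68
tcp_pos: [0.4116, 0.3003, 0.1323]
orientation: [-0.07, 1.574, 0.064]
contact_force: [0.7, 0.2, -0.1]
grip_width: 0.0855
```

Run:
```python
from opt import *
o=get_obs();print(o['tcp_pos'],o['contact_force'],o['joints'])
print(rel([.4115,.3026,.041],.087+np.pi/2))
t=grab_frame('side'); crop('side',280,270,420,375,'l2',img=t)
cv2.imwrite('pics/l1.png',grab_frame('top'))
```

```text
[0.4116 0.3003 0.1323] [ 0.6642  0.2306 -0.0913] [ 0.0038  0.5068 -0.9521  1.9883  0.5208  0.9172  0.4345]
(array([-0.0019, -0.0039,  0.0034]), array([0.0912, 0.0027, 0.0004]))
```

View pics/l2.png

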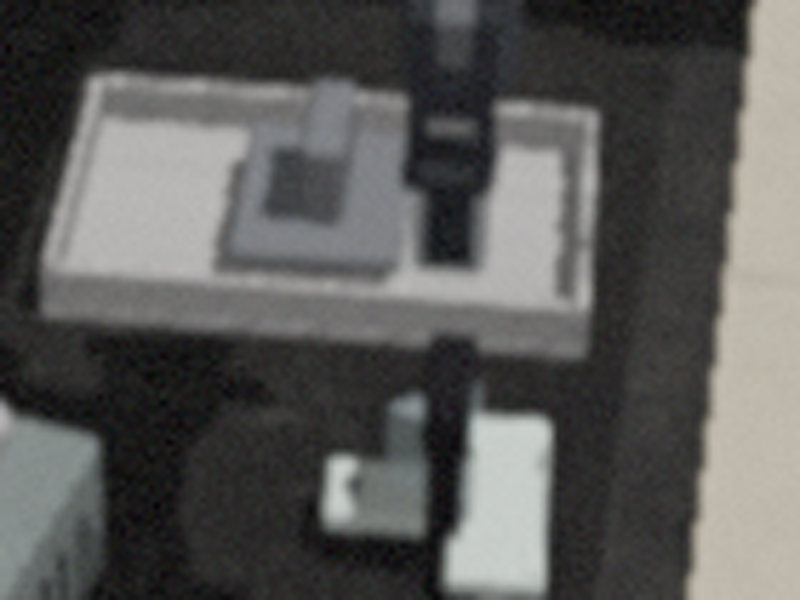

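Call:
apply_moves(series="-0.002 0 0 0.04 0.0025 0 1;-0.002 0 0 0.07 0.0025 0 0.9;-0.002 0 0 0.09 0.0025 0 0.8;-0.002 0 0 0.091 0.0025 0 0.7;-0.002 0 0 0.091 0.0025 0 0.6;-0.002 0 0 0.091 0.0025 0 0.5;-0.002 0 0 0.091 0.0025 0 0.4;-0.002 0 0 0.091 0.0025 0 0.3;-0.002 0 0 0.091 0.0025 0 0.3;-0.002 0 0 0.091 0.0025 0 0.3", force=20)

```text
clock: 17.02
tcp_pos: [0.4127, 0.3065, 0.0443]
orientation: [-0.069, 1.568, 0.071]
contact_force: [-0.5, -0.5, 6.4]
grip_width: 0.0414
```

Run:
```python
from opt import *
o=get_obs();print(o['tcp_pos'],o['contact_force'],o['moment'],o['grip_width'])
t=grab_frame('side'); crop('side',280,270,420,375,'m2',img=t)
print(R.from_rotvec(o['orientation']).as_matrix())
```

```text
[0.4127 0.3065 0.0443] [-0.4819 -0.473   6.4295] [-0.1234  0.114  -0.0367] 0.04142953047138591
[[ 0.0018 -0.089   0.996 ]
 [ 0.0011  0.996   0.089 ]
 [-1.      0.0009  0.0018]]
```

View pics/m2.png

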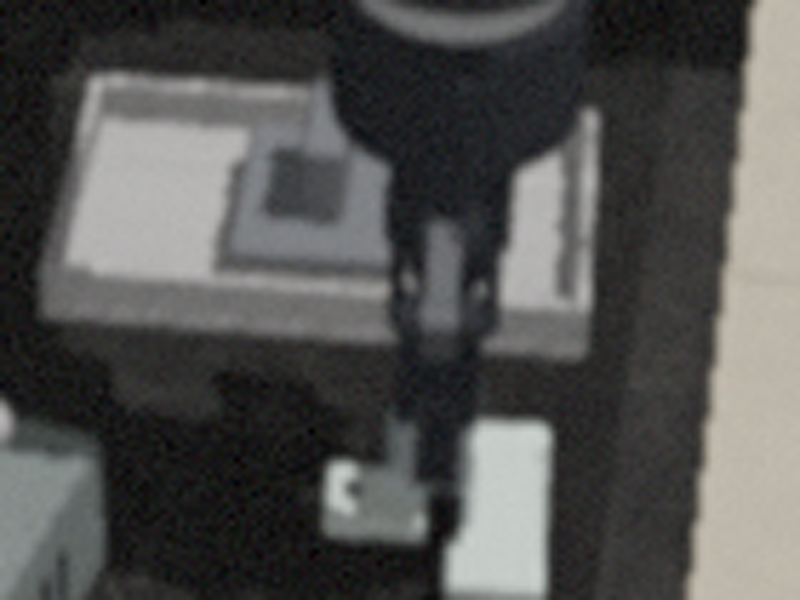

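Call:
apply_moves(series="0 0 0 0 0 0 0.3;0 0 0 0 0 0 0.3;0 0 0 0 0 0 0.3")

```text
clock: 17.45
tcp_pos: [0.4127, 0.3065, 0.0444]
orientation: [-0.069, 1.568, 0.071]
contact_force: [-1.0, -1.2, 6.8]
grip_width: 0.0411
```

Call:
apply_moves(series="0 0 0 0 0 0 0.6;0 0 0 0 0 0 0.8;0 0 0 -0.03 0 0 0.8;0 0 0 -0.06 0 0 0.8;0.3 0 0 -0.06 0 0 0.8;0.6 0 0 -0.06 0 0 0.8;0.9 0 0 -0.06 0 0 0.8;1.2 0 0 -0.06 0 0 0.7;1.5 0 0 -0.06 0 0 0.6;1.571 0 0 -0.06 0 0 0.6;1.571 0 0 -0.06 0 0 0.6;1.571 0 0 -0.06 0 0 0.6")

```text
clock: 18.95
tcp_pos: [0.4118, 0.3056, 0.1031]
orientation: [1.095, 1.278, -1.095]
contact_force: [-0.5, -0.2, -0.8]
grip_width: 0.0513
```

Run:
```python
from opt import *
o=get_obs();print(o['tcp_pos'],o['contact_force'],o['moment'],o['grip_width'],o['qvel'])
print(rel([.4127,.3065,.041],.087))
t=grab_frame('side'); crop('side',280,270,420,375,'n2',img=t)
```

```text
[0.4118 0.3056 0.1031] [-0.4722 -0.1973 -0.7747] [-0.0404 -0.0265  0.0175] 0.051280738273666915 [-0.2719 -0.0771  0.3458  0.0153 -0.2217 -0.0686 -1.2943]
(array([0.0669, 0.0002, 0.0003]), array([ 0.0621,  0.0011, -0.0008]))
```

View pics/n2.png

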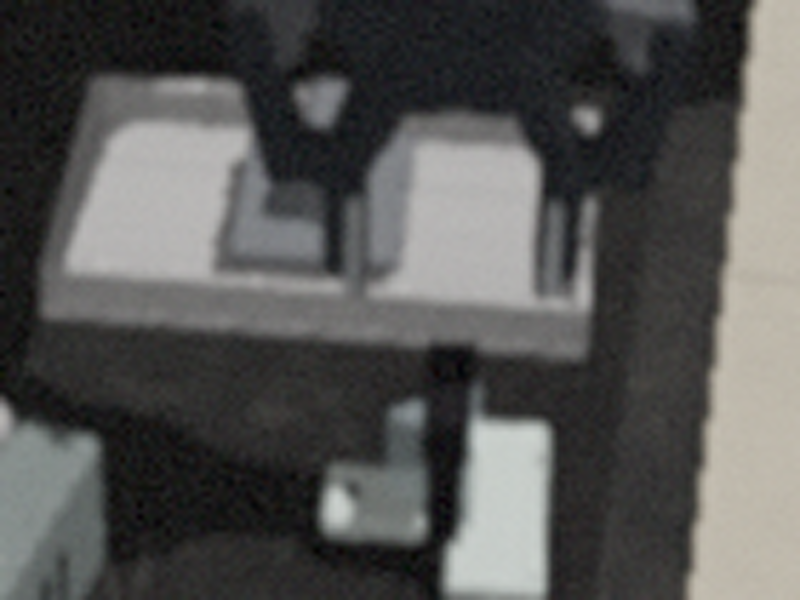

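Call:
apply_moves(series="0 0 0 0 0 0 0.6;0 0 0 0.02 0 0 0.6;0 0 0 0.04 0 0 0.6;0 0 0 0.05 0 0 0.6;0 0 0 0.05 0 0 0.6;0 0 0 0.05 0 0 0.6;0 0 0 0.05 0 0 0.4;0 0 0 0.05 0 0 0.2;0 0 0 0.05 0 0 0;0 0 0 0.05 0 0 0;0 0 0 0.05 0 0 0;0 0 0 0.05 0 0 0")

```text
clock: 20.5
tcp_pos: [0.4122, 0.306, 0.0536]
orientation: [1.091, 1.28, -1.09]
contact_force: [-0.9, -0.2, 5.7]
grip_width: 0.0152
```

Run:
```python
from opt import *
o=get_obs();print(o['tcp_pos'],o['contact_force'],o['moment'],o['grip_width'],o['qvel'])
t=grab_frame('side'); crop('side',310,290,390,350,'o2',img=t)
```

```text
[0.4122 0.306  0.0536] [-0.8805 -0.1887  5.7249] [-0.1012  0.1423 -0.0715] 0.015213079058421484 [ 0.001   0.0019 -0.0017 -0.0006  0.001  -0.0014 -0.0018]
```

View pics/o2.png

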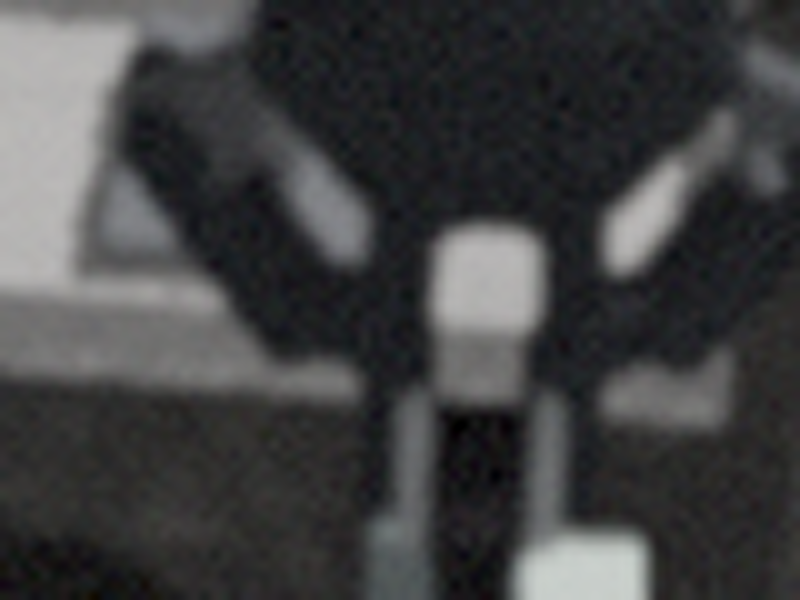

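Call:
apply_moves(series="0 0 0 -0.005 0 0 0;0 0 0 -0.03 0 0 0;0 0 0 -0.07 0 0 0;0 0 0 -0.11 0 0 0;0 0 0 -0.13 0 0 0;0 0 0 -0.13 0 0 0;0 0 0 -0.13 0 0 0;0 0 0 -0.13 0 0 0", force=60)

```text
clock: 21.55
tcp_pos: [0.4113, 0.3051, 0.1819]
orientation: [1.088, 1.281, -1.093]
contact_force: [-0.1, -0.7, -1.7]
grip_width: 0.0148
```

Run:
```python
from opt import *
o=get_obs();print(o['tcp_pos'],o['contact_force'],o['moment'],o['grip_width'],abs(o['qvel']).max())
print(rel([.5145,-.1335,.18],.075))
t=grab_frame('side'); crop('side',280,190,420,295,'p2',img=t)
```

```text
[0.4113 0.3051 0.1819] [-0.1339 -0.6584 -1.7443] [ 0.0348 -0.0627  0.041 ] 0.014757927856145372 0.005212409051783478
(array([0.0851, 0.0012, 0.0022]), array([0.0023, 0.032 , 0.4494]))
```

View pics/p2.png

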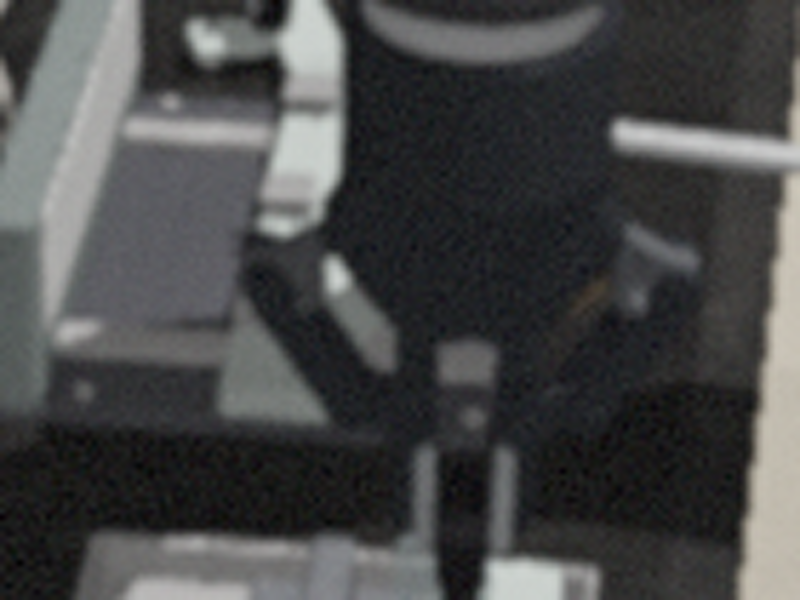

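Call:
apply_moves(series="0.03 0 0 0.002 0.005 0.05 0;0.06 0 0 0.002 0.009 0.1 0;0.085 0 0 0.002 0.012 0.15 0;0.085 0 0 0.002 0.016 0.2 0;0.085 0 0 0.002 0.02 0.25 0;0.085 0 0 0.002 0.024 0.3 0;0.085 0 0 0.002 0.028 0.35 0;0.085 0 0 0.002 0.03 0.4 0;0.085 0 0 0.002 0.032 0.44 0;0.085 0 0 0.002 0.032 0.449 0;0.085 0 0 0.002 0.032 0.449 0;0.085 0 0 0.002 0.032 0.449 0")

```text
clock: 23.1
tcp_pos: [0.5149, -0.1306, 0.181]
orientation: [1.152, 1.246, -1.152]
contact_force: [0.6, 0.8, -0.1]
grip_width: 0.0142
```

Call:
apply_moves(series="0 0 0 0.02 0 0 0;0 0 0 0.05 0 0 0;0 0 0 0.07 0 0 0;0 0 0 0.07 0 0 0;0 0 0 0.07 0 0 0;0 0 0 0.07 0 0 0")

```text
clock: 23.85
tcp_pos: [0.5159, -0.1322, 0.1124]
orientation: [1.154, 1.242, -1.152]
contact_force: [0.3, -0.3, -0.7]
grip_width: 0.0144
```

Run:
```python
from opt import *
o=get_obs();print(o['tcp_pos'],o['contact_force'],o['moment'],o['grip_width'],abs(o['qvel']).max())
print(rel([.5145,-.1335,.10],.075))
t=grab_frame('side'); crop('side',290,160,410,250,'q2',img=t)
t=grab_frame('top'); crop('top',320,190,440,280,'q1',img=t)
```

```text
[ 0.5159 -0.1322  0.1124] [ 0.2663 -0.3335 -0.6819] [ 0.0352 -0.0211 -0.0104] 0.014377487117183393 0.004151189419753227
(array([ 0.0004,  0.0005, -0.0019]), array([ 0.0124, -0.0015,  0.0011]))
```

View pics/q2.png

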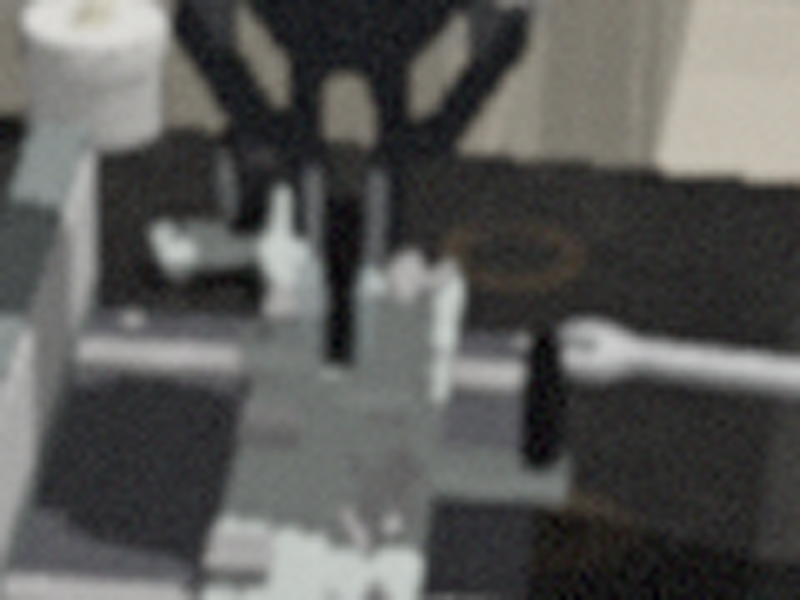

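View pics/q1.png

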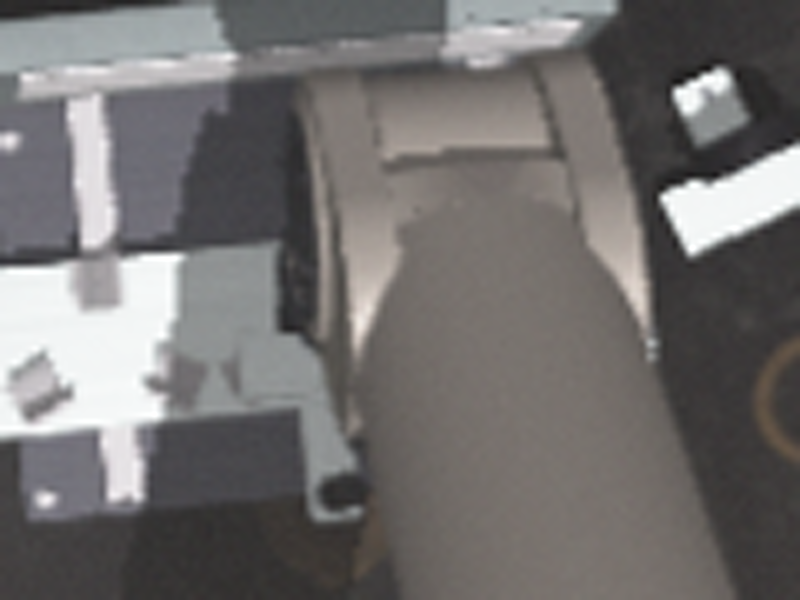

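Run:
```python
from opt import *
t=grab_frame('top'); crop('top',345,230,385,260,'r1',img=t)
Rz=R.from_euler('z',.075).as_matrix()
P=np.array([[.0,.038,.019],[-.03,.038,.019]])@Rz.T+[.5159,-.1322,.059]
print((proj('top',P)-[345,230])*20)
```

```text
[[206.8554 180.667 ]
 [229.6001 391.899 ]]
```

View pics/r1.png

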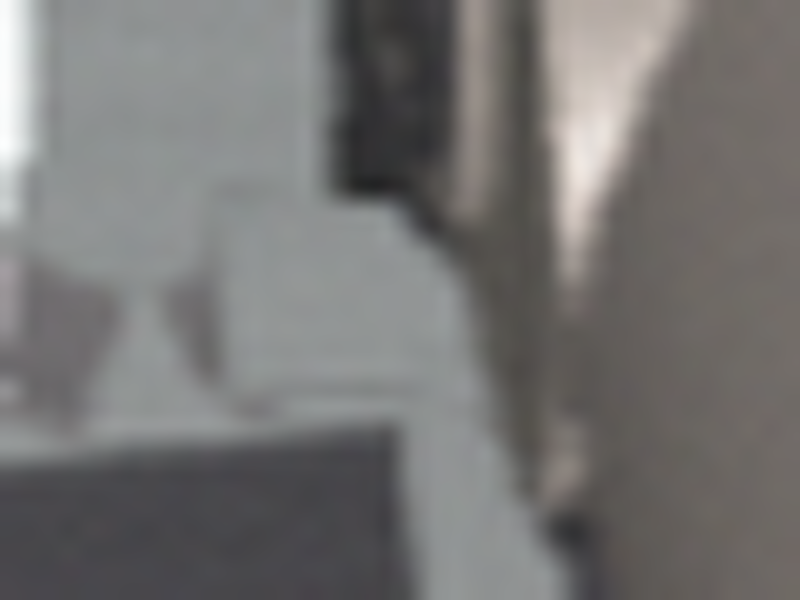

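Call:
apply_moves(series="0 0 0 0.008 -0.001 0 0;0 0 0 0.014 -0.001 0 0;0 0 0 0.018 -0.001 0 0;0 0 0 0.018 -0.001 0 0;0 0 0 0.018 -0.001 0 0;0 0 0 0.018 -0.001 0 0")

```text
clock: 24.75
tcp_pos: [0.5143, -0.1325, 0.0934]
orientation: [1.154, 1.243, -1.154]
contact_force: [0.5, -0.7, -1.0]
grip_width: 0.0139
```

Call:
apply_moves(series="0 0 0 0.001 0 0 0;0 0 0 0.002 0 0 0;0 0 0 0.003 0 0 0;0 0 0 0.003 0 0 0;0 0 0 0.003 0 0 0", force=40)

```text
clock: 25.38
tcp_pos: [0.5142, -0.133, 0.0903]
orientation: [1.154, 1.243, -1.154]
contact_force: [0.5, -2.2, -0.4]
grip_width: 0.0144
```

Run:
```python
from opt import *
t=grab_frame('side'); crop('side',315,185,395,245,'s2',img=t)
```

```text
(no output)
```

View pics/s2.png

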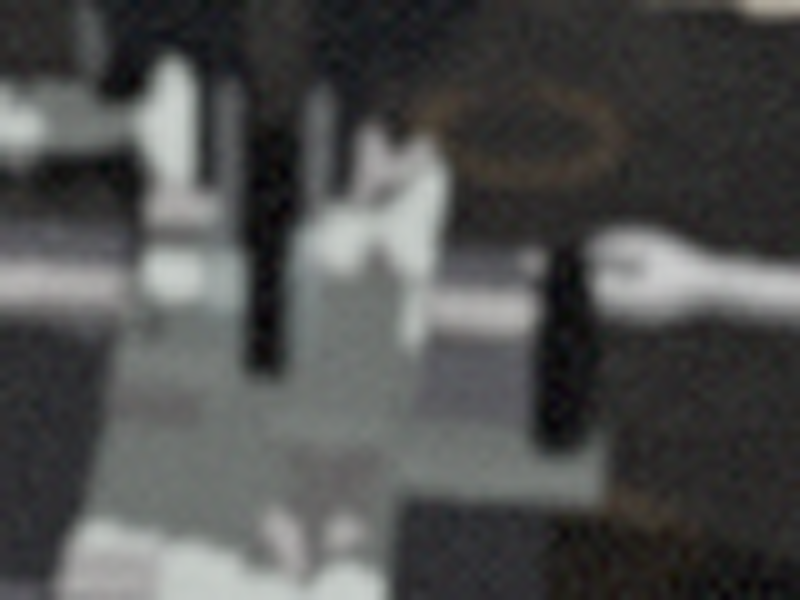

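Call:
apply_moves(series="0 0 0 0 0 0.001 0;0 0 0 0.001 0 0.001 0;0 0 0 0.002 0 0.001 0;0 0 0 0.002 0 0.001 0;0 0 0 0.002 0 0.001 0")

```text
clock: 26.05
tcp_pos: [0.5144, -0.134, 0.0885]
orientation: [1.154, 1.243, -1.154]
contact_force: [0.6, -4.5, 4.1]
grip_width: 0.0144
```

Call:
apply_moves(series="0 0 0 0 0 0.001 0;0 0 0 0 0 0.001 0;0 0 0 0.001 0 0.001 0;0 0 0 0.001 0 0.001 0;0 0 0 0.001 0 0.001 0")

```text
clock: 26.68
tcp_pos: [0.515, -0.1343, 0.0882]
orientation: [1.154, 1.243, -1.153]
contact_force: [-2.1, -3.1, 10.6]
grip_width: 0.0148
```

Call:
apply_moves(series="0 0 0 -0.001 0 0 0;0 0 0 -0.001 0 0 0.15;0 0 0 -0.001 0 0 0.3;0 0 0 -0.001 0 0 0.45;0 0 0 -0.001 0 0 0.5;0 0 0 -0.03 0 0 0.5;0 0 0 -0.07 0 0 0.6;0 0 0 -0.1 0 -0.05 1;0 0 0 -0.1 0 -0.1 1;0 0 0 -0.1 0 -0.15 1;0 0 0 -0.1 0 -0.2 1;0 0 0 -0.1 0 -0.2 1")

```text
clock: 28.18
tcp_pos: [0.4986, 0.0698, 0.1875]
orientation: [1.15, 1.248, -1.147]
contact_force: [0.2, -1.7, 0.5]
grip_width: 0.0851
```

Run:
```python
from opt import *
o=get_obs();print(o['tcp_pos'],o['joints'])
t=grab_frame('side'); crop('side',280,150,420,255,'u2',img=t)
t=grab_frame('top'); cv2.imwrite('pics/u0.png',t);crop('top',314,190,422,271,'u1',img=t,s=7.4)
```

```text
[0.4986 0.0698 0.1875] [ 0.1638  0.2882 -0.4997  1.9781  0.1703  0.9151 -0.34  ]
```

View pics/u2.png

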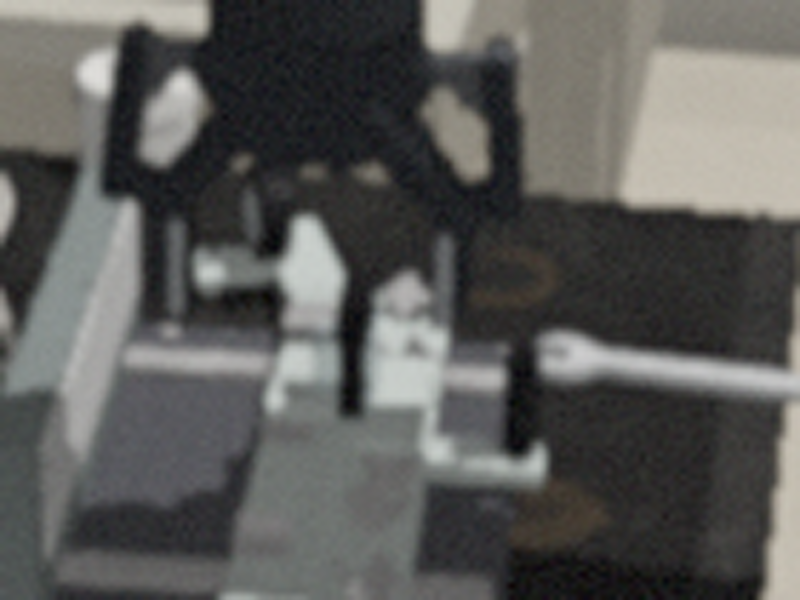

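View pics/u1.png

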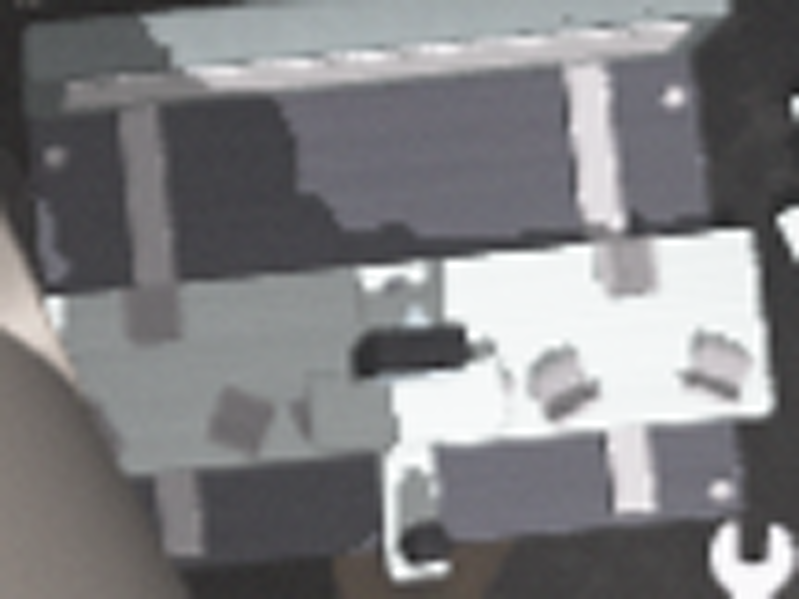

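Run:
```python
from opt import *
t=cv2.imread('pics/u0.png'); crop('top',350,220,390,256,'v1',img=t,s=16)
s=grab_frame('side'); crop('side',315,185,375,230,'v2',img=s)
Rz=R.from_euler('z',.075).as_matrix()
m=np.array([[.038,.013,.019],[.038,-.013,.019],[-.03,-.038,.019],[-.03,.038,.019],[.008,.02,.069],[.008,-.02,.069],[-.008,-.02,.069],[-.008,.02,.069]])
for z in (.0345,):
    P=m@Rz.T+[.5155,-.1335,z]
    print(((proj('top',P)-[350,220]+.5)*16).round());print(((proj('side',P)-[315,185]+.5)*800/60).round())
```

```text
[[205. 105.]
 [349.  90.]
 [530. 452.]
 [108. 494.]
 [211. 245.]
 [441. 222.]
 [451. 314.]
 [221. 336.]]
[[144. 467.]
 [160. 399.]
 [531. 357.]
 [501. 557.]
 [306. 254.]
 [327. 154.]
 [413. 159.]
 [394. 259.]]
```

View pics/v1.png

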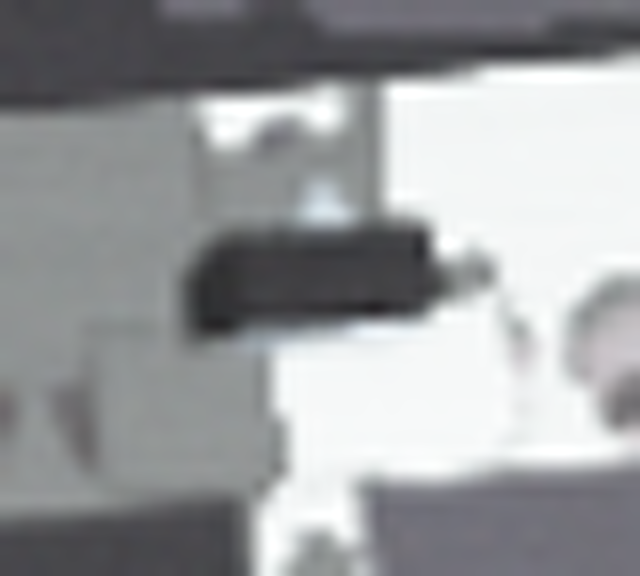

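View pics/v2.png

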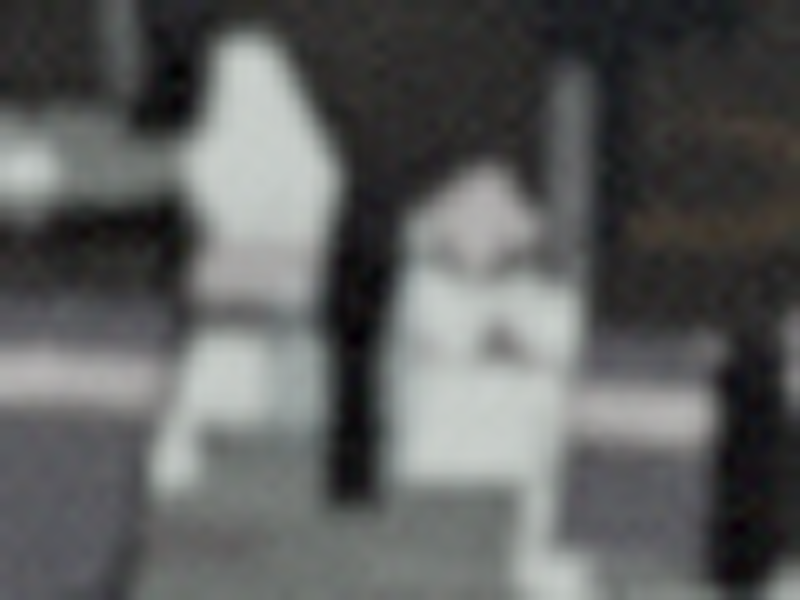

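Run:
```python
from opt import *
o=get_obs();print(abs(o['qvel']).max())
print(rel([.5148,-.134,.15],.075+np.pi/2),rel([.5148,-.134,.085],.075+np.pi/2))
```

```text
0.018980269348945433
(array([-1.5716, -0.0001,  0.001 ]), array([0.0371, 0.0009, 0.1986])) (array([-1.5716, -0.0001,  0.001 ]), array([0.1021, 0.001 , 0.1985]))
```

Call:
apply_moves(series="-0.17 0 0 0 0 0.03 1;-0.34 0 0 0 0 0.06 1;-0.51 0 0 0 0 0.1 1;-0.68 0 0 0 0 0.14 1;-0.85 0 0 0 0 0.17 1;-1.02 0 0 0 0.001 0.199 1;-1.19 0 0 0 0.001 0.199 1;-1.36 0 0 0.01 0.001 0.199 1;-1.53 0 0 0.02 0.001 0.199 1;-1.572 0 0 0.035 0.001 0.199 1;-1.572 0 0 0.035 0.001 0.199 1;-1.572 0 0 0.035 0.001 0.199 1")

```text
clock: 29.82
tcp_pos: [0.5152, -0.1337, 0.1523]
orientation: [-0.058, 1.57, 0.058]
contact_force: [-0.5, -0.1, 1.0]
grip_width: 0.0851
```

Call:
apply_moves(series="0 0 0 0 0 0 1;0 0 0 0 0 0 1;0 0 0 0 0 0 1", force=20)

```text
clock: 30.2
tcp_pos: [0.5153, -0.1334, 0.1525]
orientation: [-0.06, 1.57, 0.06]
contact_force: [0.7, 0.4, 0.4]
grip_width: 0.0857
```

Run:
```python
from opt import *
o=get_obs();print(abs(o['qvel']).max(),o['tcp_pos'],o['contact_force'])
print(rel([.5148,-.134,.085],.075+np.pi/2))
```

```text
0.0027977278086947833 [ 0.5153 -0.1334  0.1525] [0.6624 0.363  0.4491]
(array([0.0011, 0.0004, 0.0002]), array([ 0.0675, -0.0005, -0.0006]))
```

Call:
apply_moves(series="0 0 0 0.03 0 0 1;0 0 0 0.06 0 0 0.8;0 0 0 0.067 0 0 0.65;0 0 0 0.067 0 0 0.6;0 0 0 0.067 0 0 0.55;0 0 0 0.067 0 0 0.5;0 0 0 0.067 0 0 0.45;0 0 0 0.067 0 0 0.4;0 0 0 0.067 0 0 0.4;0 0 0 0.067 0 0 0.4")

```text
clock: 31.45
tcp_pos: [0.5159, -0.1334, 0.086]
orientation: [-0.06, 1.569, 0.06]
contact_force: [-0.9, 0.4, 5.9]
grip_width: 0.0396
```

Run:
```python
from opt import *
o=get_obs();print(abs(o['qvel']).max(),o['tcp_pos'],o['contact_force'],o['moment'],o['grip_width'])
```

```text
0.0023854861498236227 [ 0.5159 -0.1334  0.086 ] [-0.8803  0.4038  5.8663] [ 0.0814  0.0694 -0.0161] 0.03964238209004261
```

Call:
apply_moves(series="0 0 0 0 0.001 0 0.4;0 0 0 0 0.002 0 0.4;0 0 0 0 0.002 0 0.4;0 0 0 0 0.002 0 0.4")

```text
clock: 31.95
tcp_pos: [0.5158, -0.133, 0.0859]
orientation: [-0.061, 1.569, 0.057]
contact_force: [1.5, -3.9, 6.3]
grip_width: 0.0392
```

Call:
apply_moves(series="0 0 0 0 -0.002 0 0.4;0 0 0 0 -0.004 0 0.4;0 0 0 0 -0.004 0 0.4;0 0 0 0 -0.004 0 0.4")

```text
clock: 32.45
tcp_pos: [0.516, -0.1336, 0.0859]
orientation: [-0.059, 1.569, 0.062]
contact_force: [-0.6, 3.8, 7.9]
grip_width: 0.0397
```

Call:
apply_moves(series="0 0 0 0 0.002 0 0.45;0 0 0 0 0.002 0 0.7;0 0 0 0 0.002 0 0.9;0 0 0 -0.04 0.002 0 1;0 0 0 -0.09 0.002 0 1;0 0 0 -0.1 -0.04 0 1;0 0 0 -0.1 -0.08 0 1;0 0 0 -0.1 -0.08 0 1;0 0 0 -0.1 -0.08 0 1")

```text
clock: 33.58
tcp_pos: [0.5211, -0.2145, 0.1848]
orientation: [-0.059, 1.571, 0.061]
contact_force: [-0.5, -0.1, -0.3]
grip_width: 0.0852
```

Run:
```python
from opt import *
o=get_obs();print(o['tcp_pos'],o['joints'],abs(o['qvel']).max())
t=grab_frame('top');s=grab_frame('side')
cv2.imwrite('pics/w0.png',t)
crop('top',425,195,473,231,'w1',img=t); crop('side',310,165,366,207,'w2',img=s)
print(rel([.573,-.3705,.16],.378+np.pi/2))
```

```text
[ 0.5211 -0.2145  0.1848] [ 0.804   0.4246 -0.6664  1.8371  0.3092  0.9865  1.6547] 0.016670883576428378
(array([-0.2999, -0.0002, -0.0009]), array([ 0.0249, -0.1603,  0.0392]))
```

View pics/w1.png

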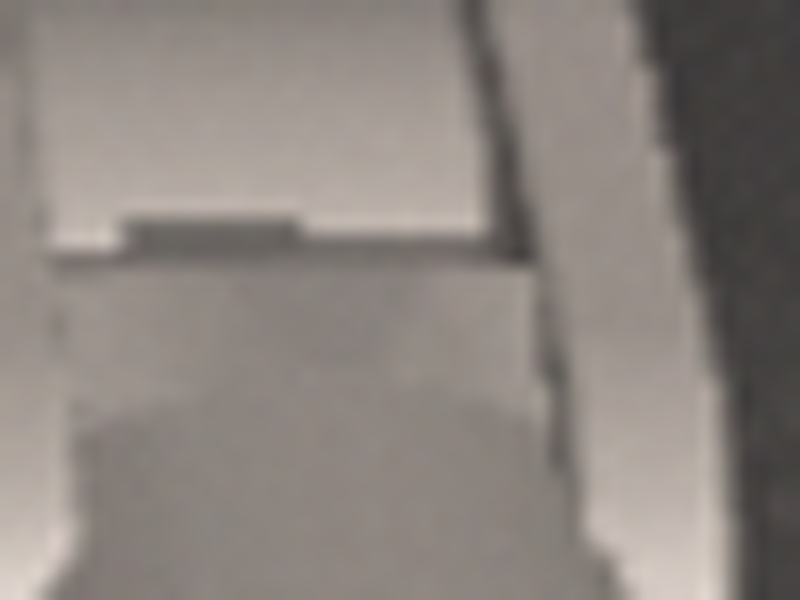

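View pics/w2.png

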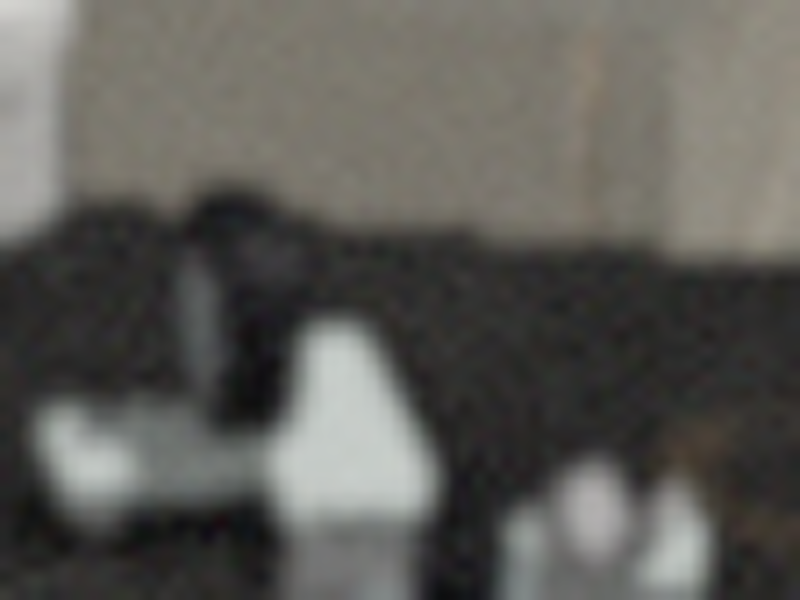

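Call:
apply_moves(series="0 0 0 -0.03 0.06 0 1;0 0 0 -0.03 0.12 0 1;0 0 0 -0.03 0.18 0 1;0 0 0 -0.03 0.24 0 1;0 0 0 -0.03 0.28 0 1;0 0 0 -0.03 0.28 0 1")

```text
clock: 34.42
tcp_pos: [0.499, 0.0691, 0.2157]
orientation: [-0.066, 1.569, 0.068]
contact_force: [0.6, -0.6, 0.3]
grip_width: 0.0853
```

Run:
```python
from opt import *
t=grab_frame('top');s=grab_frame('side')
cv2.imwrite('pics/x0.png',t)
crop('top',415,190,463,226,'x1',img=t); crop('side',300,165,356,207,'x2',img=s)
crop('top',310,180,470,300,'x3',img=t)
```

```text
(no output)
```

View pics/x1.png

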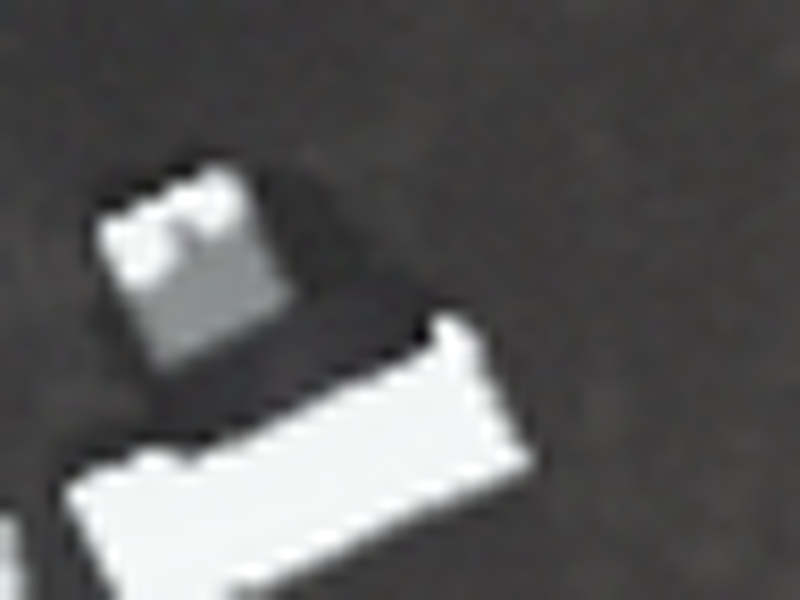

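View pics/x3.png

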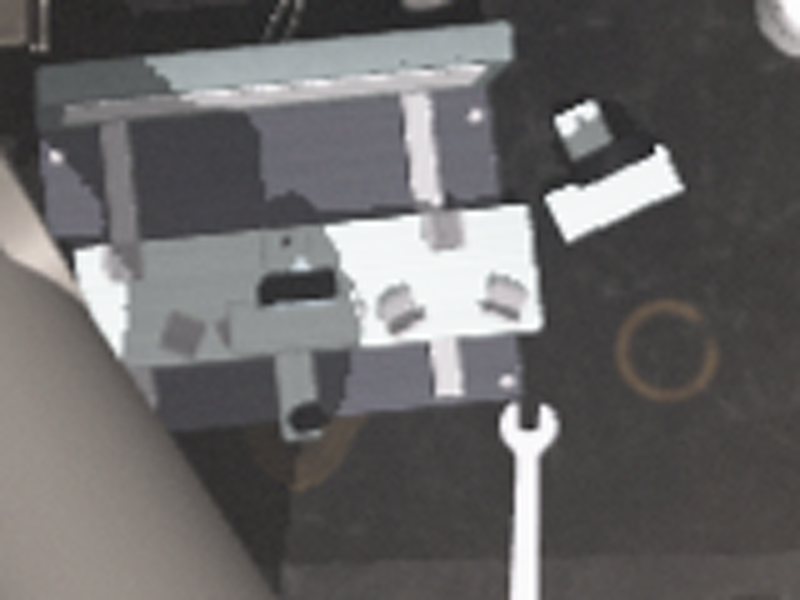

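Run:
```python
from opt import *
ln=np.vstack([uncrop([[97,225],[240,163],[537,460]],800/48,415,190),uncrop([[571,243]],5,310,180)])
for f in (None,.03): q,r=opt(ln,x0=(.57,-.33,.3),f=f);print(q);print(r.ravel())
t=cv2.imread('pics/x0.png');crop('top',415,190,463,226,'x4',img=cv2.convertScaleAbs(t,alpha=3,beta=-60))
o=get_obs();print(o['tcp_pos'],abs(o['qvel']).max())
p=[q[0]-.001,q[1]-.0015]
Y=q[2]+np.pi/2
print(rel([p[0],p[1],.2],Y),rel([p[0],p[1],.044],Y))
c=np.array(p); u=np.array([np.cos(Y),np.sin(Y)]); print('fingers',c+u*.05,c-u*.05)
```

```text
[ 0.5916 -0.3234  0.4159  0.0328]
[ 0.3316 -0.0008 -0.3889  0.0298  0.0796  0.0812 -0.0227 -0.1093]
[ 0.5903 -0.3239  0.4165  0.026 ]
[ 0.5397  0.4346 -0.1827  0.4596 -0.1311 -0.3536 -0.2246 -0.5315]
[0.4997 0.0646 0.2152] 0.028914413550187364
(array([-0.3381, -0.0004,  0.0004]), array([ 0.0153, -0.3958,  0.0587])) (array([-0.3381, -0.0004,  0.0004]), array([ 0.1713, -0.3957,  0.0588]))
fingers [ 0.569  -0.2797] [ 0.6095 -0.3712]
```

View pics/x4.png

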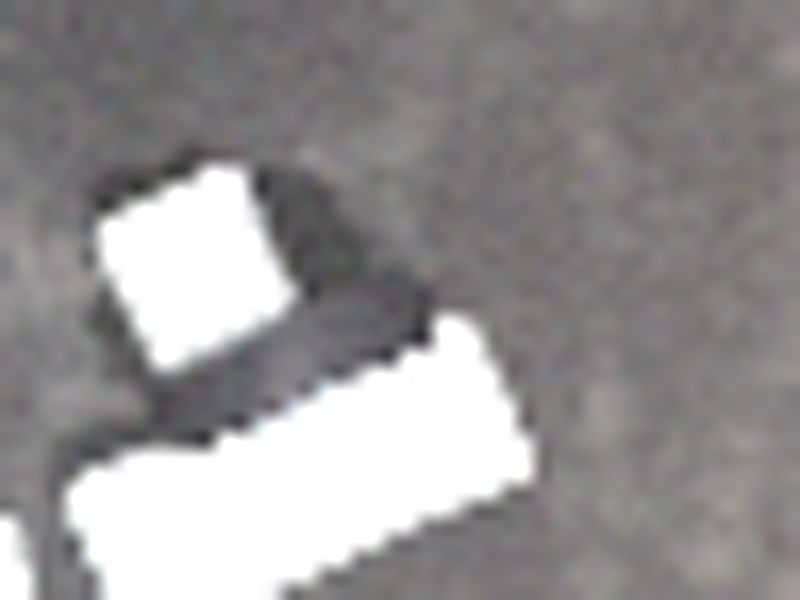

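Call:
apply_moves(series="-0.05 0 0 0.01 -0.06 0.01 1;-0.1 0 0 0.01 -0.12 0.02 1;-0.15 0 0 0.01 -0.18 0.03 1;-0.2 0 0 0.01 -0.24 0.04 1;-0.25 0 0 0.01 -0.3 0.05 0.9;-0.3 0 0 0.015 -0.35 0.055 0.8;-0.338 0 0 0.03 -0.396 0.059 0.75;-0.338 0 0 0.07 -0.396 0.059 0.75;-0.338 0 0 0.1 -0.396 0.059 0.75;-0.338 0 0 0.1 -0.396 0.059 0.75;-0.338 0 0 0.1 -0.396 0.059 0.75;-0.338 0 0 0.1 -0.396 0.059 0.75")

```text
clock: 36.02
tcp_pos: [0.59, -0.3269, 0.1171]
orientation: [-0.326, 1.544, 0.323]
contact_force: [0.5, -0.5, 1.1]
grip_width: 0.0642
```

Run:
```python
from opt import *
o=get_obs();print(o['tcp_pos'],abs(o['qvel']).max(),o['joints'],o['grip_width'])
print(rel([.590,-.3252,.05],.416+np.pi/2))
s=grab_frame('side');crop('side',290,130,370,190,'y2',img=s)
```

```text
[ 0.59   -0.3269  0.1171] 0.004195438917274284 [ 0.8551  0.6778 -0.6513  1.6189  0.4683  1.0032  2.0395] 0.06419966265783691
(array([-0.0021,  0.0017,  0.0022]), array([0.0671, 0.0017, 0.0006]))
```

View pics/y2.png

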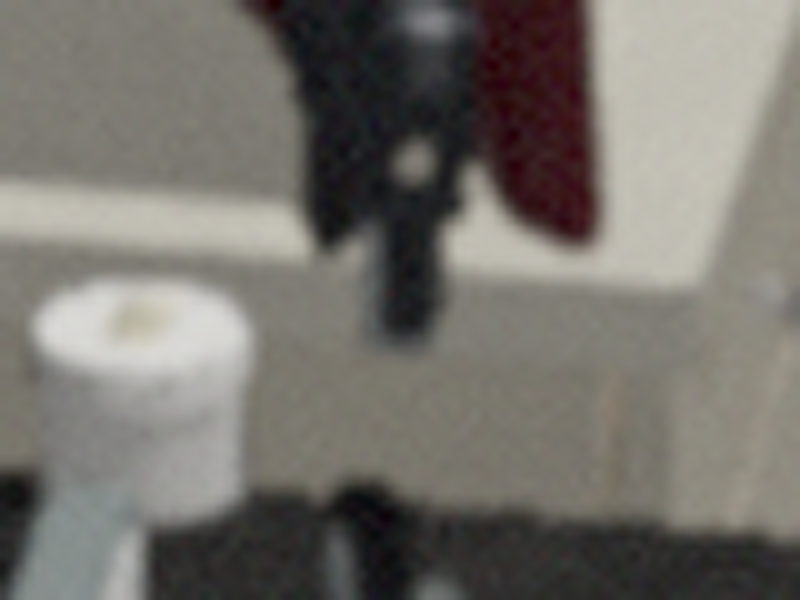

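Call:
apply_moves(series="0 0 0 0.03 0.0015 0 0.75;0 0 0 0.055 0.0015 0 0.75;0 0 0 0.066 0.0015 0 0.75;0 0 0 0.066 0.0015 0 0.7;0 0 0 0.066 0.0015 0 0.65;0 0 0 0.066 0.0015 0 0.6;0 0 0 0.066 0.0015 0 0.55;0 0 0 0.066 0.0015 0 0.5;0 0 0 0.066 0.0015 0 0.5;0 0 0 0.066 0.0015 0 0.5")

```text
clock: 37.33
tcp_pos: [0.5891, -0.3251, 0.0501]
orientation: [-0.325, 1.545, 0.324]
contact_force: [0.3, -0.1, 6.1]
grip_width: 0.0448
```

Run:
```python
from opt import *
o=get_obs();print(o['tcp_pos'],o['contact_force'],o['moment'],o['grip_width'])
s=grab_frame('side');crop('side',290,150,370,210,'z2',img=s)
```

```text
[ 0.5891 -0.3251  0.0501] [ 0.2901 -0.0587  6.1342] [ 0.1348  0.1606 -0.0026] 0.044805025589984455
```

View pics/z2.png

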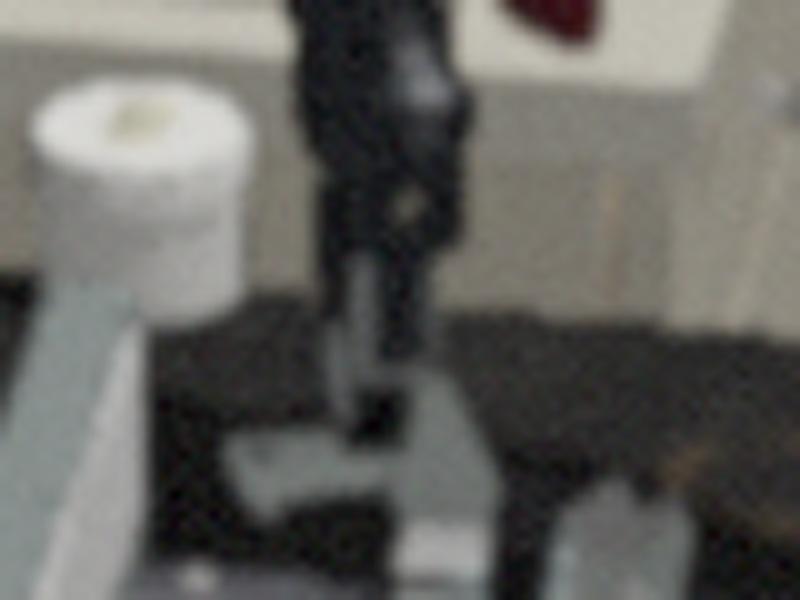

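Call:
apply_moves(series="0 0 0 0 0 0 0.6;0 0 0 0 0 0 0.75;0 0 0 -0.03 0 0 0.75;0.18 0 0 -0.06 0 0 0.75;0.36 0 0 -0.06 0 0 0.75;0.54 0 0 -0.06 0 0 0.75;0.72 0 0 -0.06 0 0 0.75;0.9 0 0 -0.06 0 0 0.7;1.08 0 0 -0.06 0 0 0.6;1.26 0 0 -0.06 0 0 0.6;1.44 0 0 -0.06 0 0 0.6;1.571 0 0 -0.06 0 0 0.6")

```text
clock: 38.88
tcp_pos: [0.5882, -0.3248, 0.1089]
orientation: [0.903, 1.376, -0.903]
contact_force: [-0.3, 0.3, -0.0]
grip_width: 0.0512
```

Call:
apply_moves(series="0 0 0 0 0 0 0.6;0 0 0 0 0 0 0.6;0 0 0 0 0 0 0.6")

```text
clock: 39.25
tcp_pos: [0.5884, -0.325, 0.1092]
orientation: [0.898, 1.378, -0.898]
contact_force: [0.4, -0.9, 0.3]
grip_width: 0.0517
```

Run:
```python
from opt import *
o=get_obs();print(o['tcp_pos'],abs(o['qvel']).max())
print(rel([.5891,-.3251,.041],.416))
s=grab_frame('side');crop('side',290,150,370,210,'A2',img=s)
```

```text
[ 0.5884 -0.325   0.1092] 0.0068653931327467095
(array([-0.0007, -0.0002, -0.    ]), array([0.0681, 0.0006, 0.0004]))
```

View pics/A2.png

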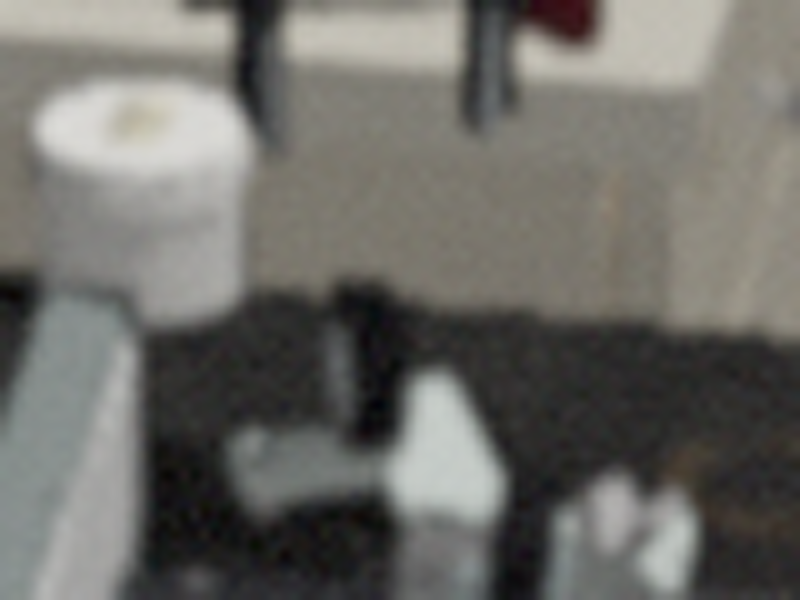

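Centred over the lens (cell at ~(370,360), fingers either side). Go down and grip.

Call:
apply_moves(series="0 0 0 0.03 0.0005 0 0.6;0 0 0 0.055 0.0005 0 0.6;0 0 0 0.068 0.0005 0 0.6;0 0 0 0.068 0.0005 0 0.6;0 0 0 0.068 0.0005 0 0.6;0 0 0 0.068 0.0005 0 0.4;0 0 0 0.068 0.0005 0 0.25;0 0 0 0.068 0.0005 0 0.1;0 0 0 0.068 0.0005 0 0;0 0 0 0.068 0.0005 0 0;0 0 0 0.068 0.0005 0 0")

```text
clock: 40.67
tcp_pos: [0.5893, -0.3248, 0.0417]
orientation: [0.899, 1.376, -0.899]
contact_force: [-0.4, 0.7, 5.9]
grip_width: 0.0159
```

Call:
apply_moves(series="0 0 0 0 0 0 0;0 0 0 -0.005 0 0 0;0 0 0 -0.03 0 0 0;0 0 0 -0.08 0 0 0;0 0 0 -0.14 0 0 0;0 0 0 -0.16 0 0 0;0 0 0 -0.16 0 0 0;0 0 0 -0.16 0 0 0;0 0 0 -0.16 0 0 0", force=50)

```text
clock: 41.8
tcp_pos: [0.5877, -0.3243, 0.1986]
orientation: [0.899, 1.381, -0.9]
contact_force: [0.7, 0.0, -3.4]
grip_width: 0.0154
```

Run:
```python
from opt import *
o=get_obs();print(o['tcp_pos'],abs(o['qvel']).max(),o['contact_force'],o['grip_width'])
print(rel([.5077,-.0396,.18],.075))
s=grab_frame('side');crop('side',260,80,380,170,'B2',img=s)
t=grab_frame('top');crop('top',310,180,470,300,'B1',img=t)
```

```text
[ 0.5877 -0.3243  0.1986] 0.011154873697507613 [ 0.694   0.0181 -3.3949] 0.015368198847480311
(array([ 0.3391, -0.0027,  0.0033]), array([ 0.0195,  0.0414, -0.2928]))
```

View pics/B2.png

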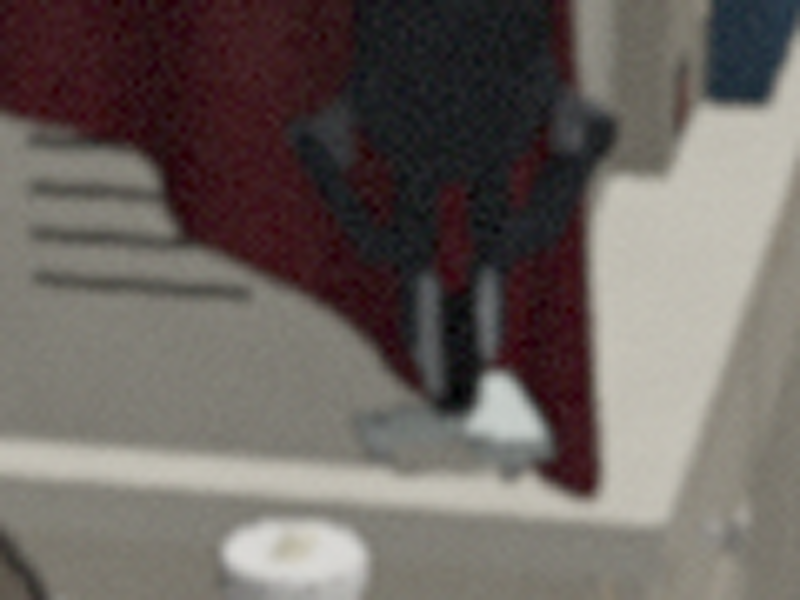

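Call:
apply_moves(series="0.08 0 0 0 0.01 -0.04 0;0.16 0 0 0 0.02 -0.08 0;0.24 0 0 0 0.03 -0.13 0;0.339 0 0 0 0.041 -0.18 0;0.339 0 0 0 0.041 -0.23 0;0.339 0 0 0.01 0.041 -0.28 0;0.339 0 0 0.019 0.041 -0.293 0;0.339 0 0 0.019 0.041 -0.293 0;0.339 0 0 0.019 0.041 -0.293 0;0.339 0 0 0.019 0.041 -0.293 0;0.339 0 0 0.019 0.041 -0.293 0")

```text
clock: 43.28
tcp_pos: [0.509, -0.041, 0.1824]
orientation: [1.155, 1.243, -1.155]
contact_force: [0.2, -0.0, -2.0]
grip_width: 0.0155
```

Run:
```python
from opt import *
o=get_obs();print(o['tcp_pos'],abs(o['qvel']).max(),o['contact_force'],o['grip_width'])
print(rel([.5077,-.0396,.085],.075))
s=grab_frame('side');crop('side',260,120,420,240,'C2',img=s)
t=grab_frame('top');crop('top',300,180,420,270,'C1',img=t)
```

```text
[ 0.509  -0.041   0.1824] 0.004303246927574315 [ 0.1694 -0.0188 -1.9852] 0.015475498502845306
(array([-0.0016,  0.0002, -0.0004]), array([ 0.0974, -0.0013, -0.0015]))
```

View pics/C2.png

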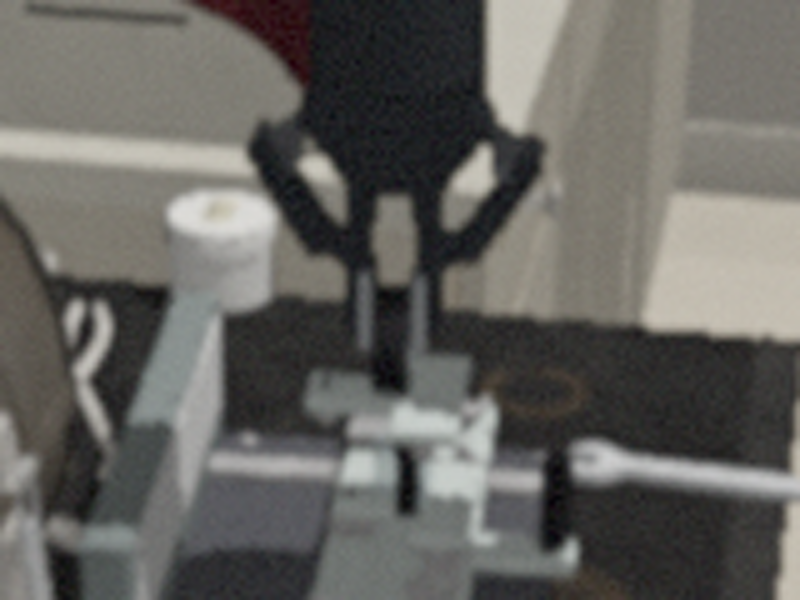

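View pics/C1.png

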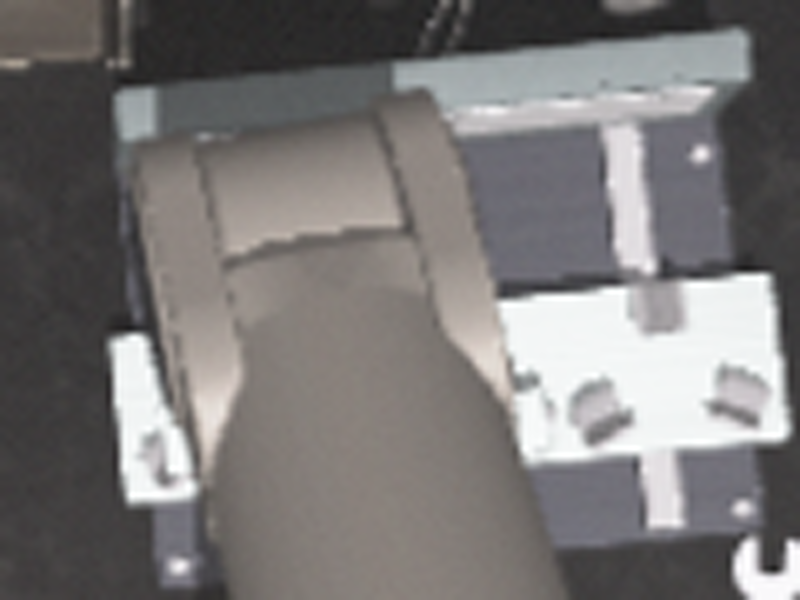

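Call:
apply_moves(series="0 0 0 0.03 -0.0013 -0.0015 0;0 0 0 0.06 -0.0013 -0.0015 0;0 0 0 0.085 -0.0013 -0.0015 0;0 0 0 0.095 -0.0013 -0.0015 0;0 0 0 0.095 -0.0013 -0.0015 0;0 0 0 0.095 -0.0013 -0.0015 0;0 0 0 0.095 -0.0013 -0.0015 0", force=40)

```text
clock: 44.25
tcp_pos: [0.508, -0.0387, 0.0882]
orientation: [1.155, 1.242, -1.153]
contact_force: [0.4, -0.4, -1.3]
grip_width: 0.015
```

Call:
apply_moves(series="0 0 0 0.003 0 0.001 0;0 0 0 0.006 0 0.001 0;0 0 0 0.008 0 0.001 0;0 0 0 0.008 0 0.001 0;0 0 0 0.008 0 0.001 0")

```text
clock: 44.88
tcp_pos: [0.5073, -0.0396, 0.0793]
orientation: [1.154, 1.244, -1.154]
contact_force: [0.2, 0.2, -1.6]
grip_width: 0.0148
```

Call:
apply_moves(series="0 0 0 0.001 0 0 0;0 0 0 0.002 0 0 0;0 0 0 0.002 0 0 0;0 0 0 0.002 0 0 0")

```text
clock: 45.38
tcp_pos: [0.5074, -0.0395, 0.0773]
orientation: [1.154, 1.244, -1.153]
contact_force: [-0.4, 1.9, -2.0]
grip_width: 0.0152
```

Call:
apply_moves(series="0 0 0 0.001 0 0 0;0 0 0 0.002 0 0 0;0 0 0 0.002 0 0 0;0 0 0 0.002 0 0 0")

```text
clock: 45.88
tcp_pos: [0.5079, -0.0391, 0.0762]
orientation: [1.154, 1.243, -1.153]
contact_force: [-2.3, 2.9, 8.2]
grip_width: 0.0158
```

Call:
apply_moves(series="0 0 0 0 0 0 0;0 0 0 0 0 0 0.15;0 0 0 0 0 0 0.3;0 0 0 0 0 0 0.45;0 0 0 0 0 0 0.5;0 0 0 -0.03 0 0 0.5;0 0 0 -0.07 0 0 0.6;0 0 0 -0.1 0 0 1;0 0 0 -0.1 0 0 1;0 0 0 -0.1 0 0 1")

```text
clock: 47.12
tcp_pos: [0.5068, -0.0399, 0.1746]
orientation: [1.153, 1.244, -1.155]
contact_force: [0.4, -0.1, 0.2]
grip_width: 0.0855
```

Run:
```python
from opt import *
o=get_obs();print(o['tcp_pos'],abs(o['qvel']).max(),o['contact_force'],o['grip_width'])
print(rel([.508,-.039,.15],.075+np.pi/2))
s=grab_frame('side');crop('side',280,150,400,240,'D2',img=s)
```

```text
[ 0.5068 -0.0399  0.1746] 0.014337642048090333 [ 0.3872 -0.1053  0.1947] 0.08553802044015002
(array([-1.571 , -0.0007,  0.0009]), array([ 0.0246,  0.0013, -0.0008]))
```

View pics/D2.png

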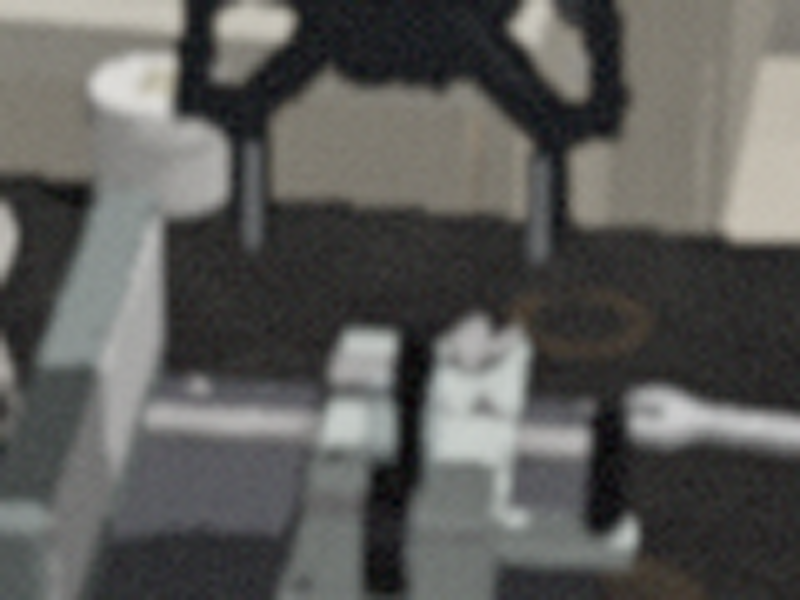

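Call:
apply_moves(series="0 0 0 -0.03 -0.01 0.06 0.6;0 0 0 -0.05 -0.02 0.12 0.3;0 0 0 -0.05 -0.04 0.18 0;0 0 0 -0.05 -0.05 0.24 0;0 0 0 -0.05 -0.05 0.3 0;0 0 0 -0.05 -0.05 0.34 0;0 0 0 -0.05 -0.05 0.34 0;0 0 0 -0.05 -0.05 0.34 0")

```text
clock: 48.18
tcp_pos: [0.4827, -0.3811, 0.2238]
orientation: [1.154, 1.247, -1.153]
contact_force: [0.5, 0.7, -0.7]
grip_width: -0.0
```

Run:
```python
from opt import *
o=get_obs();print(o['tcp_pos'])
s=grab_frame('side');crop('side',290,170,390,245,'E2',img=s)
t=grab_frame('top');cv2.imwrite('pics/E0.png',t);crop('top',310,215,390,275,'E1',img=t)
Rz=R.from_euler('z',.075).as_matrix()
m=np.array([[.038,.013,.019],[.038,-.013,.019],[-.031,-.038,.019],[-.031,.038,.019],[.008,0,.069],[-.008,0,.069]])
for c in([.516,-.1318],[.516-.0071,-.1318+.0937]):
    P=m@Rz.T+[*c,.0348]; print(((proj('top',P)-[310,215]+.5)*10).round().astype(int).tolist())
    P=m@Rz.T+[*c,.0348]; print(((proj('side',P)-[290,170]+.5)*8).round().astype(int).tolist())
```

```text
[ 0.4827 -0.3811  0.2238]
[[523, 114], [612, 105], [726, 334], [462, 360], [598, 194], [604, 251]]
[[284, 402], [293, 361], [520, 336], [501, 456], [387, 243], [440, 247]]
[[198, 146], [288, 137], [399, 367], [135, 393], [260, 228], [266, 285]]
[[246, 560], [257, 515], [497, 486], [476, 621], [355, 394], [411, 398]]
```

View pics/E1.png

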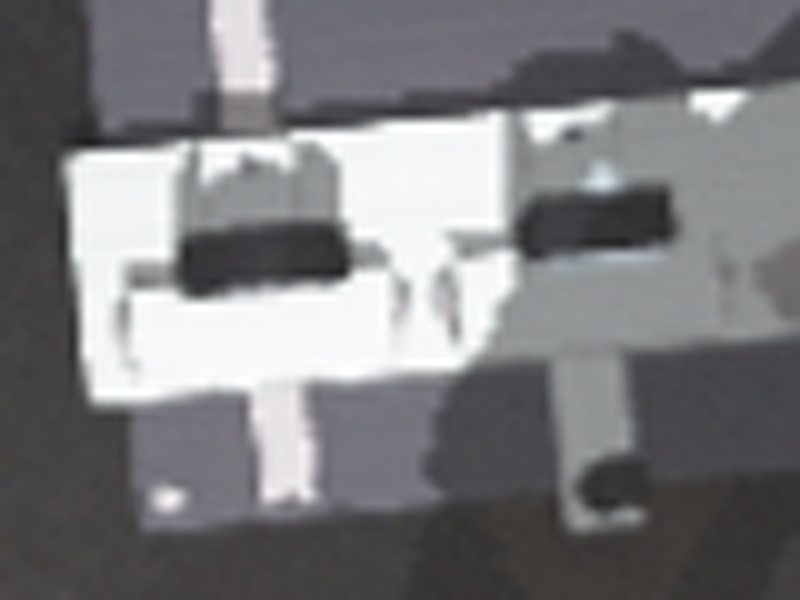

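View pics/E2.png

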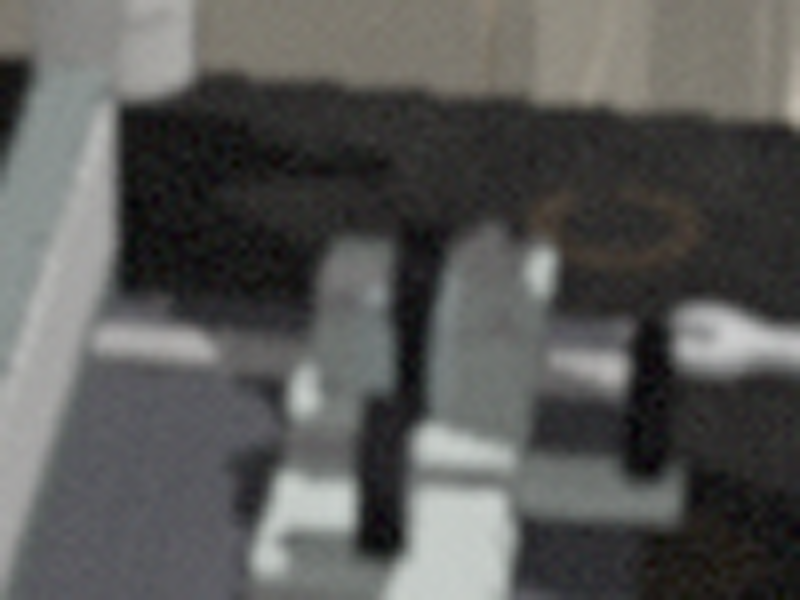

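Run:
```python
from opt import *
print(rel([.406,-.1414,.2],.075+np.pi/2))
print('handle',tri(uncrop([[650,325]],8,290,170)[0],uncrop([[615,480]],10,310,215)[0]))
Rz=R.from_euler('z',.075).as_matrix()
for zz in(.087,.092): print((proj('top',[.4442,-.1372,zz])-[310,215]+.5)*10)
```

```text
(array([-1.5683, -0.0017, -0.0005]), array([ 0.025 , -0.0584, -0.2443]))
handle (array([ 0.4442, -0.1359,  0.0817]), array([-0.4294, -0.039 ,  0.052 ,  0.4926]))
[[622.7073 484.4049]]
[[624.7646 483.555 ]]
```

Call:
apply_moves(series="-0.18 0 0 0 -0.058 -0.03 0;-0.36 0 0 0 -0.058 -0.06 0;-0.54 0 0 0 -0.058 -0.09 0;-0.72 0 0 0 -0.058 -0.12 0;-0.9 0 0 0 -0.058 -0.16 0;-1.08 0 0 0 -0.058 -0.2 0;-1.26 0 0 0 -0.058 -0.244 0;-1.44 0 0 0.01 -0.058 -0.244 0;-1.571 0 0 0.025 -0.058 -0.244 0;-1.571 0 0 0.025 -0.058 -0.244 0;-1.571 0 0 0.025 -0.058 -0.244 0;-1.571 0 0 0.025 -0.058 -0.244 0")

```text
clock: 49.78
tcp_pos: [0.4071, -0.1434, 0.2008]
orientation: [-0.058, 1.569, 0.058]
contact_force: [-0.2, -0.6, -0.9]
grip_width: 0.0
```

Run:
```python
from opt import *
o=get_obs();print(o['tcp_pos'],abs(o['qvel']).max(),o['joints'])
print(rel([.406,-.1414,.056],.075+np.pi/2))
```

```text
[ 0.4071 -0.1434  0.2008] 0.008538283837675327 [ 0.699   0.1504 -0.5443  2.1117  0.0994  0.9024  1.7428]
(array([-0.001 ,  0.0009,  0.0005]), array([ 0.1448,  0.0022, -0.0011]))
```

Call:
apply_moves(series="0 0 0 0.04 0.002 -0.001 0;0 0 0 0.08 0.002 -0.001 0;0 0 0 0.12 0.002 -0.001 0;0 0 0 0.144 0.002 -0.001 0;0 0 0 0.144 0.002 -0.001 0;0 0 0 0.144 0.002 -0.001 0;0 0 0 0.144 0.002 -0.001 0")

```text
clock: 50.65
tcp_pos: [0.4066, -0.1419, 0.0575]
orientation: [-0.059, 1.568, 0.058]
contact_force: [-0.2, -0.7, 0.3]
grip_width: -0.0
```

Run:
```python
from opt import *
o=get_obs();print(o['tcp_pos'],o['contact_force'])
s=grab_frame('side');crop('side',300,150,420,240,'F2',img=s)
```

```text
[ 0.4066 -0.1419  0.0575] [-0.2258 -0.6937  0.3134]
```

View pics/F2.png

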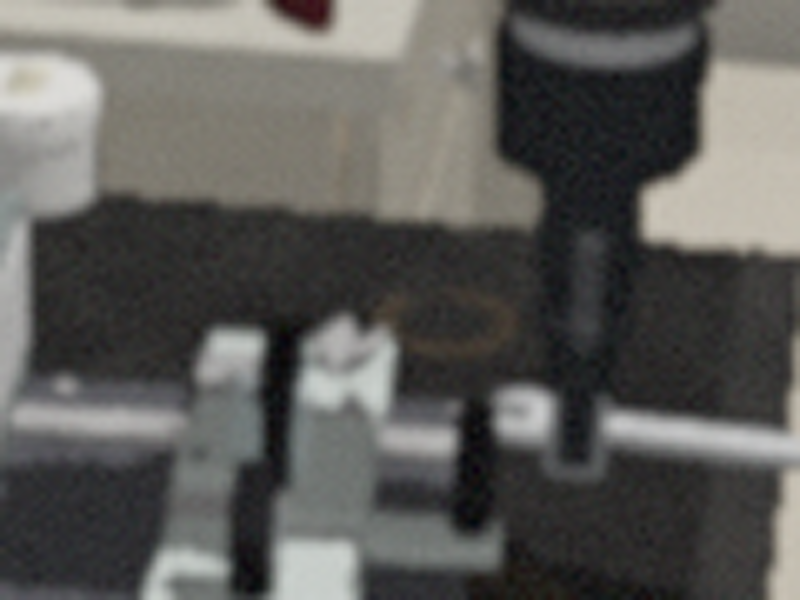

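Call:
apply_moves(series="0 0 0 0 0 0.003 0;0 0 0 0 0 0.007 0;0 0 0 0 0 0.011 0;0 0 0 0 0 0.015 0;0 0 0 0 0 0.018 0;0 0 0 0 0 0.021 0;0 0 0 0 0 0.024 0;0 0 0 0 0 0.028 0;0 0 0 0 0 0.032 0;0 0 0 0 0 0.036 0;0 0 0 0 0 0.04 0;0 0 0 0 0 0.04 0")

```text
clock: 52.2
tcp_pos: [0.4465, -0.1385, 0.0564]
orientation: [-0.059, 1.569, 0.059]
contact_force: [-0.5, 0.3, -0.3]
grip_width: -0.0002
```

Call:
apply_moves(series="0 0 0 0 0 0.004 0;0 0 0 0 0 0.008 0;0 0 0 0 0 0.012 0;0 0 0 0 0 0.016 0;0 0 0 0 0 0.02 0;0 0 0 0 0 0.023 0;0 0 0 0 0 0.026 0;0 0 0 0 0 0.029 0;0 0 0 0 0 0.031 0;0 0 0 0 0 0.033 0;0 0 0 0 0 0.033 0")

```text
clock: 53.58
tcp_pos: [0.4789, -0.136, 0.0563]
orientation: [-0.059, 1.569, 0.059]
contact_force: [-1.3, -0.0, 0.8]
grip_width: -0.0003
```

Run:
```python
from opt import *
s=grab_frame('side');crop('side',260,150,400,255,'G2',img=s)
```

```text
(no output)
```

View pics/G2.png

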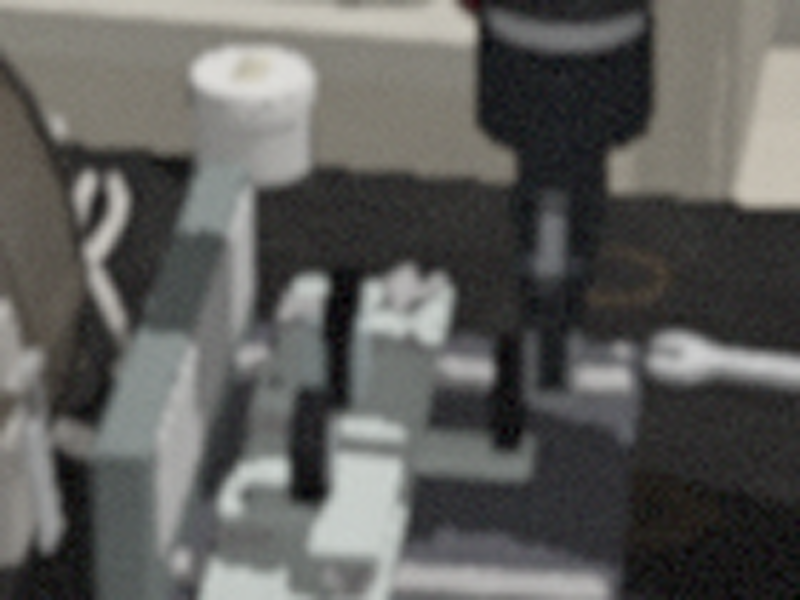

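Call:
apply_moves(series="0 0 0 0 0 0.002 0;0 0 0 0 0 0.004 0;0 0 0 0 0 0.006 0;0 0 0 0 0 0.007 0;0 0 0 0 0 0.007 0")

```text
clock: 54.25
tcp_pos: [0.4829, -0.1357, 0.0557]
orientation: [-0.059, 1.575, 0.059]
contact_force: [-8.3, 0.2, 5.1]
grip_width: 0.0002
```

Call:
apply_moves(series="0 0 0 0 0 0.002 0;0 0 0 0 0 0.003 0;0 0 0 0 0 0.003 0;0 0 0 0 0 0.003 0")

```text
clock: 54.75
tcp_pos: [0.4829, -0.1357, 0.0551]
orientation: [-0.059, 1.581, 0.058]
contact_force: [-14.6, -0.1, 8.6]
grip_width: -0.0002
```

Run:
```python
from opt import *
s=grab_frame('side');crop('side',260,150,400,255,'H2',img=s)
```

```text
(no output)
```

View pics/H2.png

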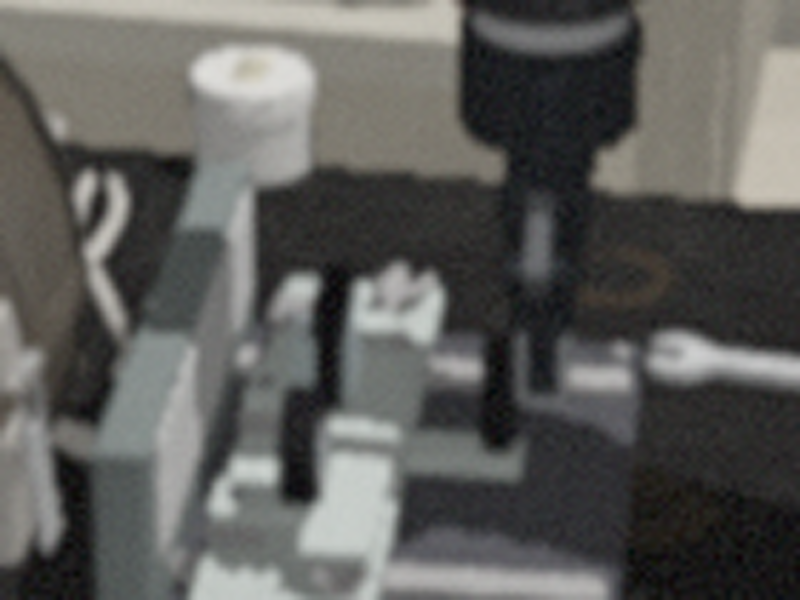

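Call:
apply_moves(series="0 0 0 0 0 -0.01 0;0 0 0 0 0 -0.025 0;0 0 0 -0.05 0 -0.03 0;0 0 0 -0.1 0 -0.03 0;0 0 0 -0.15 0 -0.03 0;0 0 0 -0.15 0 -0.03 0;0 0 0 -0.15 0 -0.03 0;0 0 0 -0.15 0 -0.03 0")

```text
clock: 55.8
tcp_pos: [0.4575, -0.1375, 0.205]
orientation: [-0.059, 1.572, 0.06]
contact_force: [-0.5, -0.6, -0.5]
grip_width: 0.0002
```

Run:
```python
from opt import *
b=-.16; y=np.array([-np.sin(b),np.cos(b),0]);piv=np.array([.540,.402,0])
o=get_obs();print(o['tcp_pos'],abs(o['qvel']).max())
print(rel(piv-y*.065+[0,0,.2],b+np.pi/2))
```

```text
[ 0.4575 -0.1375  0.205 ] 0.006551728730481923
(array([ 0.2352, -0.0021, -0.0006]), array([0.0052, 0.4685, 0.1076]))
```

Call:
apply_moves(series="0.03 0 0 0.003 0.05 0.01 0;0.06 0 0 0.003 0.1 0.02 0;0.1 0 0 0.003 0.15 0.03 0;0.13 0 0 0.003 0.2 0.04 0;0.16 0 0 0.003 0.25 0.05 0;0.2 0 0 0.003 0.3 0.065 0;0.235 0 0 0.003 0.35 0.08 0;0.235 0 0 0.003 0.4 0.095 0;0.235 0 0 0.003 0.45 0.107 0;0.235 0 0 0.003 0.468 0.107 0;0.235 0 0 0.003 0.468 0.107 0;0.235 0 0 0.003 0.468 0.107 0")

```text
clock: 57.3
tcp_pos: [0.5303, 0.3349, 0.2025]
orientation: [0.125, 1.568, -0.129]
contact_force: [0.2, 0.1, -0.6]
grip_width: -0.0001
```

Call:
apply_moves(series="0 0 0 0 0 0 0;0 0 0 0 0 0 0")

```text
clock: 57.55
tcp_pos: [0.5305, 0.3359, 0.2034]
orientation: [0.126, 1.567, -0.127]
contact_force: [-0.1, -0.8, -0.5]
grip_width: 0.0001
```

Run:
```python
from opt import *
b=-.16; y=np.array([-np.sin(b),np.cos(b),0]);piv=np.array([.540,.402,0])
o=get_obs();print(o['tcp_pos'],abs(o['qvel']).max())
for d in(-.065,-.009): print(rel(piv+y*d+[0,0,.082],b+np.pi/2))
s=grab_frame('side');crop('side',200,250,400,400,'I2',img=s)
t=grab_frame('top');crop('top',310,180,430,270,'I1',img=t)
```

```text
[0.5305 0.3359 0.2034] 0.0062156456595327215
(array([-0.0015,  0.0006,  0.0004]), array([ 0.1214,  0.0019, -0.0012]))
(array([-0.0015,  0.0006,  0.0004]), array([ 0.1214,  0.0579, -0.0013]))
```

View pics/I2.png

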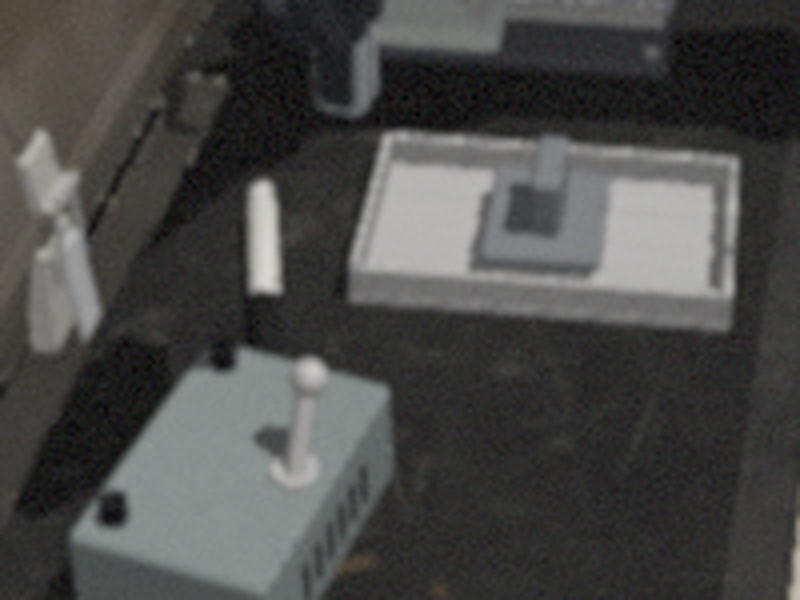

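View pics/I1.png

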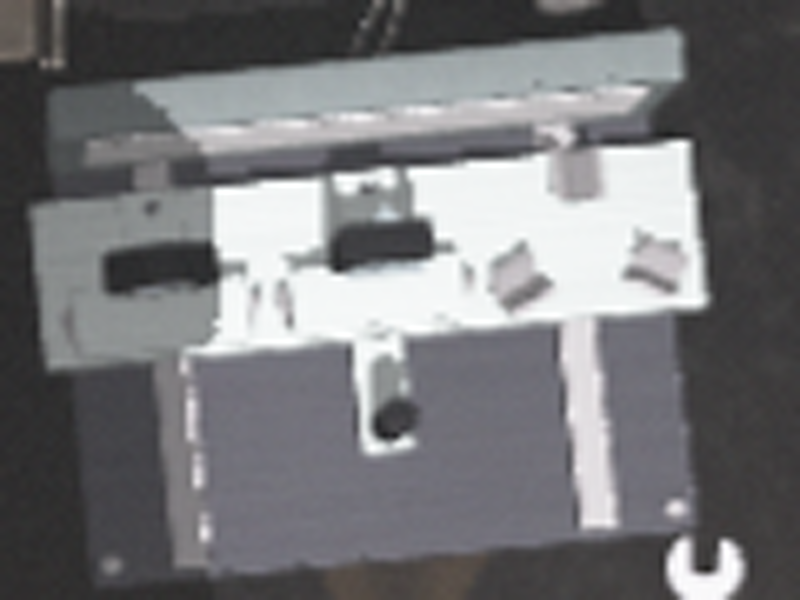

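Run:
```python
from opt import *
t=grab_frame('top');cv2.imwrite('pics/J0.png',t)
a=cv2.cvtColor(cv2.imread('pics/j1.png'),cv2.COLOR_BGR2GRAY);b=cv2.cvtColor(t,cv2.COLOR_BGR2GRAY)
U=8
big=cv2.resize(b,None,fx=U,fy=U,interpolation=cv2.INTER_CUBIC);ab=cv2.resize(a,None,fx=U,fy=U,interpolation=cv2.INTER_CUBIC)
for (x0,y0,x1,y1,z) in((386,230,416,247,.044),(390,232,400,246,.044),(406,230,416,244,.044),(364,252,377,270,.06),(380,244,419,252,.044)):
    T=ab[y0*U:y1*U,x0*U:x1*U]
    r=cv2.matchTemplate(big[200*U:280*U,330*U:430*U],T,cv2.TM_CCOEFF_NORMED);_,v,_,l=cv2.minMaxLoc(r)
    d=np.array([l[0]/U+330-x0,l[1]/U+200-y0]); c=np.array([(x0+x1)/2,(y0+y1)/2])
    P=atz('top',[c,c+d],z); print(round(v,3),d,np.linalg.norm(P[1]-P[0]))
```

```text
0.966 [ -2.375 -20.125] 0.058952508076680926
0.984 [ -2.25 -20.25] 0.05927633884336452
0.936 [ -2.25  -20.125] 0.05894172375847155
0.932 [ -2.125 -20.25 ] 0.05808154519044587
0.97 [ -2.25  -20.125] 0.058692055739564764
```

Call:
apply_moves(series="0 0 0 0.05 0.002 -0.001 0;0 0 0 0.1 0.002 -0.001 0;0 0 0 0.121 0.002 -0.001 0;0 0 0 0.121 0.002 -0.001 0;0 0 0 0.121 0.015 -0.001 0;0 0 0 0.121 0.027 -0.001 0;0 0 0 0.121 0.037 -0.001 0;0 0 0 0.121 0.047 -0.001 0;0 0 0 0.121 0.057 -0.001 0;0 0 0 0.121 0.058 -0.001 0;0 0 0 0.121 0.03 -0.001 0;0 0 0 0.05 0.01 -0.001 0")

```text
clock: 59.2
tcp_pos: [0.5288, 0.346, 0.1381]
orientation: [0.12, 1.575, -0.132]
contact_force: [0.9, 0.6, 1.2]
grip_width: 0.0002
```

Call:
apply_moves(series="0 0 0 -0.05 0 0 0;0 0 0 -0.07 -0.03 0 0;0 0 0 -0.07 -0.03 0 0")

```text
clock: 59.58
tcp_pos: [0.5277, 0.3186, 0.2143]
orientation: [0.128, 1.564, -0.128]
contact_force: [-0.4, 0.1, -0.8]
grip_width: -0.0
```

Run:
```python
from opt import *
print(get_obs()['tcp_pos'])
s=grab_frame('side');crop('side',180,270,400,435,'K2',img=s)
crop('side',260,150,400,255,'K3',img=s)
t=grab_frame('top');crop('top',310,180,430,270,'K1',img=t)
```

```text
[0.5277 0.3186 0.2143]
```

View pics/K2.png

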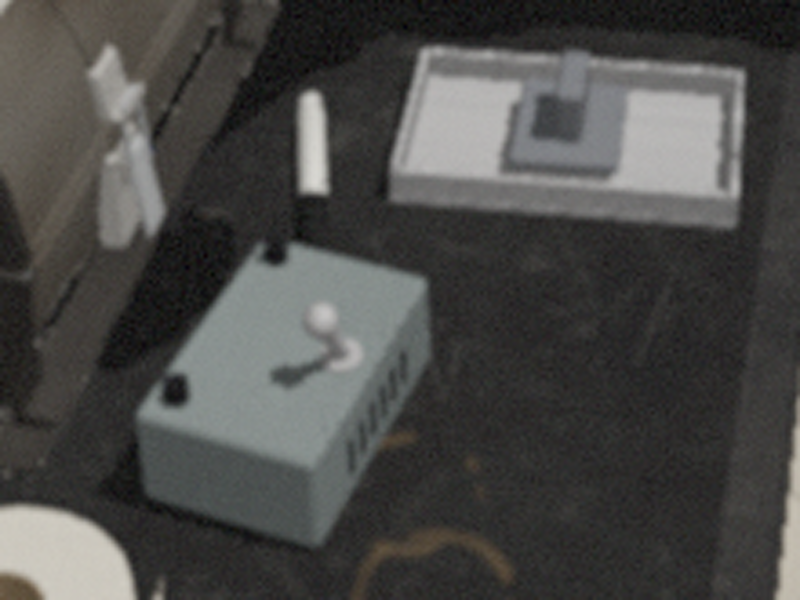

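View pics/K3.png

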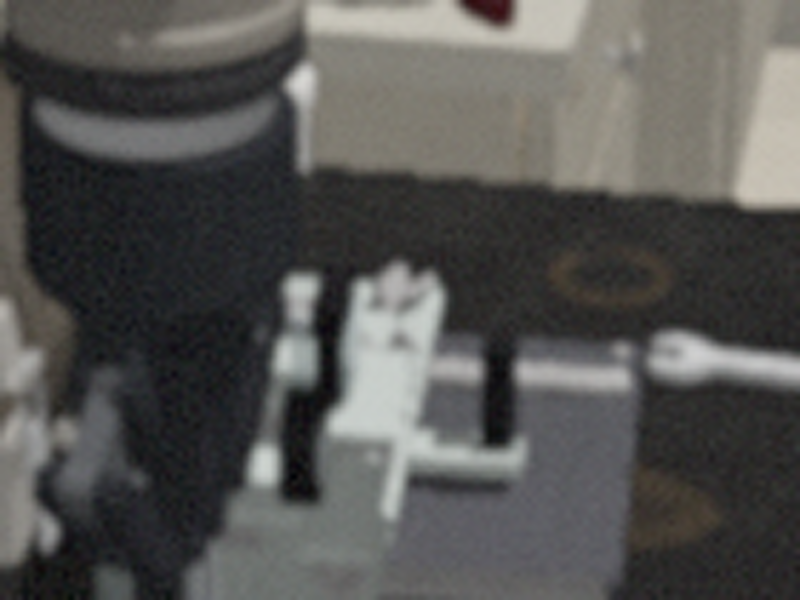

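View pics/K1.png

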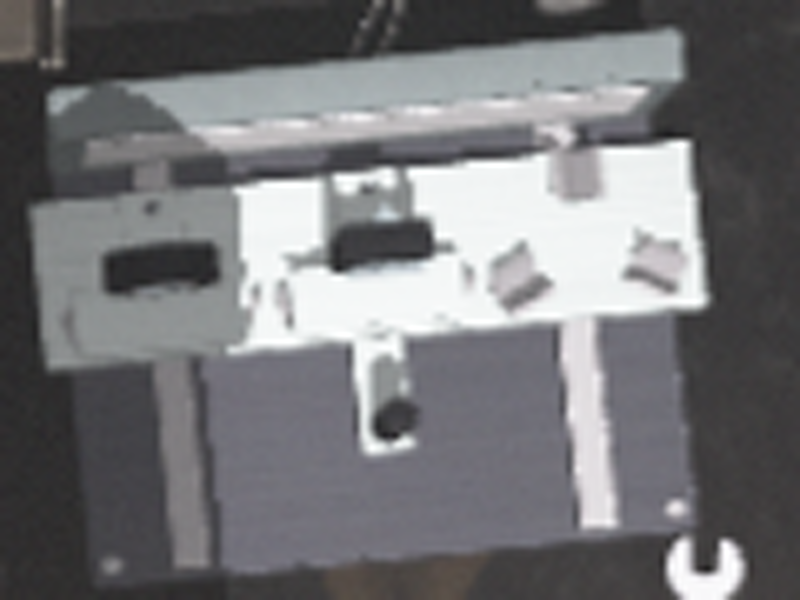

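Call:
apply_moves(series="0 0 0 0 0 0 0;0 0 0 0 0 0 0;0 0 0 0 0 0 0;0 0 0 0 0 0 0")

```text
clock: 60.18
tcp_pos: [0.5263, 0.3207, 0.2122]
orientation: [0.125, 1.568, -0.125]
contact_force: [-0.7, -0.7, -0.2]
grip_width: -0.0
```

```bash
python3 -c "
from bench import *
print(hand_in())"
```

```text
the job is handed in; nothing more can be done
None
```

I handed the job in at about 60 s on the clock, with every step done in the order asked. `hand_in()` gives no verdict, so what follows rests on my own checks.

**What I did**
- Only one cover and two optics (prism and lens) were there at the start.
- I switched the lamp off, moved the cover from the middle mount into the tray, and seated the prism in the middle mount.
- The lens was knocked aside during the run. I found it again in the pictures and seated it in the left mount.
- I pushed the carriage home slowly and then switched the lamp on.

**What the last checks showed**
- **Toggle:** the ball is within about a pixel of where the on position should put it.
- **Cover:** it stands level in the middle of the tray.
- **Prism:** nudging it 2 mm either way moved it only about 0.3 mm, against roughly 4 N each way, so it is held in its grooves.
- **Lens:** it touched down at the height I predicted, and the pictures show it sitting like the prism. I did not nudge it, so its seating is less directly confirmed.
- **Carriage:** it stopped moving while the push rose from 8 to 15 N.

**Where checks disagreed**
- The camera put the carriage travel at 58.1 to 59.3 mm rather than 60 mm. That is above the 57 mm limit, and I put the difference down to camera scale error.
- The camera and robot positions differed by 1 to 3 mm, and the camera put the mounts about 6 mm too low. I relied on touch for the mount heights and the prism's sideways position.

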